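# Wipe the take-off plate and refill the tin dispenser

## Task

Get the pantry's tin dispenser ready. First take the scraper block and wipe every biscuit chip off the dispenser's plate into its trough (never touch the chips with the fingers), and only then stand the scraper back on the middle of its blue patch. After that load all the loose tins flat, one by one, into the top of the tower, every red-lidded tin before any blue-lidded one so that the reds come out first, and leave the can, carton and jar alone.

Things in the scene. Friction and masses are not known exactly. Their poses are not given: they have to be found in the camera images.
- dispenser: tin dispenser, fixed to the bench, in one piece: take-off plate, trough and tower. Origin on the bench under the centre of the plate; z up. +x: wiping direction, from the plate to the trough; the tower stands on the -y side. The dark flat plate spans x -115..+115, y -110..+110 mm, its top 40 mm above the bench; along both its y edges run yellow lips 8 mm thick and 10 mm high; its x edges are open.
- plate (a point): centre of the plate's top surface (40 mm above the bench); axes as the dispenser's
- trough (a point): centre of the floor (4 mm above the bench) of the open grey trough that adjoins the plate's +x edge; inside 100 mm along x by 236 mm along y, walls 30 mm above the bench; axes as the dispenser's
- tower_mouth (a point): centre of the tower's square mouth, 251 mm above the bench, at x 0, y -185 mm of the dispenser. The tower is a shaft 67 mm square inside, floor 50 mm above the bench; tins stack flat in it. Its top 12 mm flare to about 85 mm (95 outside). Tins let go in the mouth drop onto the floor or stack. Its foot is a block 50 mm high, x -60..60, y -240..-118 mm of the dispenser; axes as that
- patch_mid (a point): centre of the scraper's parking patch, a blue rectangle 90 mm (x) by 160 mm (y), flat on the bench (1 mm, no step)
- scraper_mid (a point): scraper block, loose, 0.25 kg, 80 mm high in all; this point is its centre, 40 mm above its flat rubber underside. Orange block 120 mm along its y, 45 mm along x, 30 mm high; on it, centred, an upright wooden grip 70 mm along y, 24 mm thick along x, from 30 to 80 mm above the underside. Starts standing on the blue patch with its underside on the bench
- red1 (a point): red-lidded flat food tin (label and lid red), loose, 62 mm diameter, 40 mm high, about 0.16 kg, standing upright on the bench; this point is its centre, z its axis. May be absent
- red2 (a point): red-lidded flat food tin (label and lid red), loose, 62 mm diameter, 40 mm high, about 0.16 kg, standing upright on the bench; this point is its centre, z its axis. May be absent
- red3 (a point): red-lidded flat food tin (label and lid red), loose, 62 mm diameter, 40 mm high, about 0.16 kg, standing upright on the bench; this point is its centre, z its axis. May be absent
- blue1 (a point): blue-lidded flat food tin (label and lid blue), loose, 62 mm diameter, 40 mm high, about 0.16 kg, standing upright on the bench; this point is its centre, z its axis. May be absent
- blue2 (a point): blue-lidded flat food tin (label and lid blue), loose, 62 mm diameter, 40 mm high, about 0.16 kg, standing upright on the bench; this point is its centre, z its axis. May be absent
- chip0: hard biscuit chip, tan, 30 x 24 x 12 mm, 11 g, loose on the plate, origin at the centre of its underside. May be absent
- chip1: hard biscuit chip, tan, 30 x 24 x 12 mm, 11 g, loose on the plate, origin at the centre of its underside. May be absent
- chip2: hard biscuit chip, tan, 30 x 24 x 12 mm, 11 g, loose on the plate, origin at the centre of its underside. May be absent
- chip3: hard biscuit chip, tan, 30 x 24 x 12 mm, 11 g, loose on the plate, origin at the centre of its underside. May be absent
- chip4: hard biscuit chip, tan, 30 x 24 x 12 mm, 11 g, loose on the plate, origin at the centre of its underside. May be absent
- sauce_can: bystander: red-labelled can, 74 mm diameter, 110 mm high, loose, origin at the centre of its underside
- carton: bystander: green and red food carton, 50 x 110 x 170 mm, loose, origin at the centre of its underside
- jar: bystander: amber jar, 72 mm diameter, 120 mm high, loose, origin at the centre of its underside
There are look-alikes about, which are no part of the job. What is shaped like the part that bears red1 but orange is not meant.

How it is judged:
By the outcome, as a careful person would: the job done as asked, in the order asked, and still so for the second after the job is handed in, with the robot touching nothing.
Of chip0, chip1, chip2, chip3, chip4 only 4 to 5 are there at a start; the rules pass over those that are not, and their reading is None.
Of tin_red1, tin_red2, tin_red3, tin_blue1, tin_blue2 only 3 to 5 are there at a start; the rules pass over those that are not, and their reading is None.
At some moment in a run one of scraper, tin_red1, tin_red2, tin_red3, tin_blue1, tin_blue2 may be knocked a few centimetres aside while the robot is not near it.
It also fails if it takes over 210 s, if anything falls off the work surface, if the arm or the gripper's body presses on something with over 40 N, if the wrist force passes 120 N, or if a joint passes its speed limit or range.

## Robot

A 6-joint arm with a two-finger parallel gripper is mounted at the origin on the work surface. World frame = base frame: x ahead of the robot, y to its left, z up, the work surface at z = 0. Lengths are in m, angles in degrees, forces in N, time in s.
With the tool pointing down it reaches from about 0.375 to 0.9 m from the base axis. Payload 3.1 kg.
Tool frame: the origin (TCP) lies at the very end of the fingers, on their centre line; the grasp point (between the pads) lies bot.grip_point_offset behind it (bot.grip_point_offset is the distance from the TCP to the grasp point, in m); z points along the fingers, y is the line along which they close (so a half turn about z gives the same grasp; the last joint's range is limited). The gripper opens to 87 mm and grips with 3 to 60 N. Pads are 19 mm wide; open, the fingers measure 117 mm over their backs; the gripper's body (75 mm by 190 mm) begins 51 mm behind the grasp point.
Start: joints at [-80.415, 30.224, 82.088, -0, 67.689, -10.227], TCP at [0.212, -0.588, 0.192] pointing down, gripper open.
Joint ranges: [-176.69, 176.69], [-43.24, 126.21], [12.49, 139.97], [-82, 262], [0, 151.66], [-163.58, 163.58]. Speed limits (degrees/s): [159.86, 159.86, 180, 180, 180, 180].

## Interface

Orientations are given as a 3x3 rotation matrix whose columns are the frame's x, y, z axes.
In Python, from rig import bot, viewer, ticket gives the robot as it stands.
- The arm moves only by the tool servo_tool, never from a script. Its argument "targets" is a list of rows, each an object with "offset": the shift along the tool's x, y, z in m, a list of three; "dr": the turn, a rotation vector about the tool's x, y, z in degrees, a list of three. In form: [{"offset": [x, y, z], "dr": [ax, ay, az]}, ...]. A call has 1 to 20 rows; each row is the pose to reach, as a shift and turn from the pose commanded when the call began, along the tool's axes at that moment; what a row does not reach only later rows make up. A row lasts 1/12 s, in which the tool goes at most 41.7 mm and 7.16 degrees, less where a joint would pass 70% of its speed; a pose out of reach is approached as far as the arm can. A call with a gripper value outside its range is refused whole. "gripper" is the gripper command: -1 is fully open, 1 is shut, values between are in proportion, set as the call begins (left out, the last holds). The fingers move at their own pace and stop on an object; the grip force is fixed at half the most. Time passes only in rows, so rows that repeat a pose let the fingers close. It gives the time, the measured TCP pose, the force, the opening and the grip force at its end, in the units of the state.
- bot.read_state(): the state, without advancing time (a new reading comes with each control period).
- viewer.capture(name): name is "scene" or "top" or "wrist"; returns a dict with "color" (480x640x3 uint8, red, green, blue), "camera_matrix" (3x3 intrinsics, pixels), "k1" (the pictures are not rectified: a ray, as slopes to the right and down, at radius r is drawn at 1 + k1 r^2 times it, then the intrinsics apply), "R" (3x3) and "t" (3): a world point X has camera coordinates R X + t. Camera axes: x right, y down, z forward; pixel columns grow to the right and rows downward; lengths in m; the calibration is good to about 2 mm. A picture is of the moment at which its call begins. There is no depth.
- ticket.hand_in(): hands the job in; it is judged then, once.
The state is a dict: "time_s": time; "joint_positions": joint angles; "qvel": joint speeds; "tau": joint torques, N m; "position": TCP position; "tcp_rot": TCP orientation; "force": force on the tool from outside, world axes, zero at the start; "moment": the same for the moment, N m; "opening": opening from 0.0 (shut) to 1.0 (fully open); "grasp_force": force on a finger pad.
Only numpy, scipy, OpenCV 4.12 (cv2) and the standard library are available. Lean on these libraries where they do the work, as an engineer would, in place of code of your own. Each camera call takes 0.05 s, during which the arm holds its last target. There are 200 camera calls.

## Working session

There is one attempt and no reset: what is moved stays moved. The work goes in short steps, Python scripts to look and compute and a tool call to move; the robot and the scene stay as the last step left them, time stands still between calls to the robot, and variables do not carry over. Pictures are saved under pics/ and viewed, at most 14 in all, crops included, and the job is handed in when it is done.

Besides the shell and the picture viewer there is one more tool, called after "Request:" in YAML: its name, and indented under it one key for each argument. servo_tool: Moves the arm, as the interface text tells. Its arguments: {"type":"object","properties":{"targets":{"type":"array"},"gripper":{"type":"number"}},"required":["targets"]}

```bash
mkdir -p pics; ls; python3 - <<'E'
from rig import bot,viewer,ticket
import cv2,numpy as np
s=bot.read_state();print(s['time_s'],s['position'],s['tcp_rot'],s['opening'],bot.grip_point_offset)
for n in ['scene','top','wrist']:
    d=viewer.capture(n);cv2.imwrite(f'pics/{n}0.png',d['color'][...,::-1]);np.savez(f'{n}0.npz',**d)
    print(n,d['camera_matrix'].tolist(),d['k1'],(-d['R'].T@d['t']).tolist(),d['R'].round(3).tolist())
E
```

```text
pics
0.0 [ 0.2117343  -0.58719207  0.19087552] [[ 9.40813517e-01  3.38924470e-01 -3.59709592e-04]
 [ 3.38924445e-01 -9.40811192e-01  2.12623749e-03]
 [ 3.82215104e-04 -2.12230735e-03 -9.99997675e-01]] 1.0020696501801107 0.0187
scene [[436.1699680364295, 0.0, 315.6097999527473], [0.0, 436.1699680364295, 236.2780368674095], [0.0, 0.0, 1.0]] 0.01376045249071907 [1.104199640939724, -0.2958217095447883, 1.2211650872962743] [[0.458, 0.889, -0.0], [0.766, -0.395, -0.507], [-0.451, 0.232, -0.862]]
top [[518.539601757334, 0.0, 319.13390365818475], [0.0, 518.539601757334, 237.99343765434742], [0.0, 0.0, 1.0]] 0.001779989023272999 [0.23283019926314644, -0.02871183497555008, 1.8406426448962143] [[0.022, -1.0, 0.002], [-0.978, -0.022, -0.208], [0.208, 0.003, -0.978]]
wrist [[415.8238308343867, 0.0, 313.3847044670032], [0.0, 415.8238308343867, 241.4018361572769], [0.0, 0.0, 1.0]] -0.0044544079066466844 [0.28476162602662397, -0.5597310567726296, 0.38405251488306164] [[0.34, -0.94, -0.001], [-0.901, -0.326, 0.285], [-0.269, -0.096, -0.958]]
```

View pics/scene0.png

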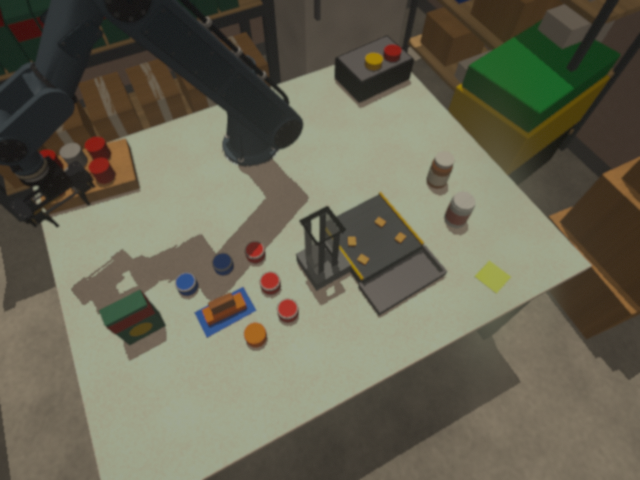

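View pics/top0.png

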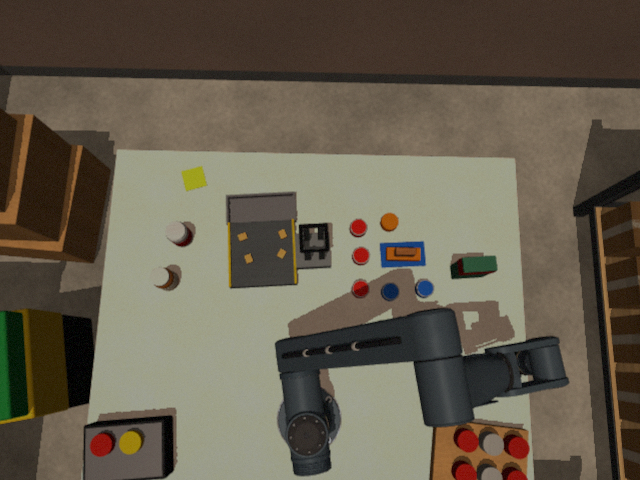

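The scene view shows red tins at about (255,251), (270,282) and (288,310), blue tins at (222,263) and (187,283), the orange decoy at (255,334) and the scraper at (225,308). There are four chips on the plate near (375,238). The top view shows the same, with the dispenser x axis roughly along world x (trough up) and the tower to the right at (314,240). All five tins are present.

```bash
cat > h.py <<'E'
import cv2,numpy as np
def ray(d,px):
    p=cv2.undistortPoints(np.array(px,float).reshape(-1,1,2),d['camera_matrix'],np.array([float(d['k1']),0,0,0])).reshape(-1,2)
    v=np.c_[p,np.ones(len(p))]@d['R']
    return -d['R'].T@d['t'],v/np.linalg.norm(v,axis=1)[:,None]
def plane(d,px,z):
    c,v=ray(d,px); return c+v*((z-c[2])/v[:,2])[:,None]
def tri(d1,p1,d2,p2):
    c1,v1=ray(d1,[p1]);c2,v2=ray(d2,[p2]);v1,v2=v1[0],v2[0]
    s=np.linalg.lstsq(np.c_[v1,-v2],c2-c1,rcond=None)[0]
    a,b=c1+s[0]*v1,c2+s[1]*v2
    return (a+b)/2,np.linalg.norm(a-b)
def proj(d,X):
    return cv2.projectPoints(np.array(X,float).reshape(-1,1,3),cv2.Rodrigues(d['R'])[0],d['t'],d['camera_matrix'],np.array([float(d['k1']),0,0,0]))[0].reshape(-1,2)
HSV=dict(red=((172,150,90),(4,255,255)),blue=((105,110,40),(125,255,255)),orange=((7,150,90),(16,255,255)),yellow=((20,150,60),(29,255,255)),tan=((10,80,110),(20,190,255)))
def blobs(d,col,amin=40):
    h=cv2.cvtColor(d['color'],cv2.COLOR_RGB2HSV);lo,hi=HSV[col]
    if lo[0]>hi[0]: m=cv2.inRange(h,(lo[0],)+lo[1:],(180,)+hi[1:])|cv2.inRange(h,(0,)+lo[1:],hi)
    else: m=cv2.inRange(h,lo,hi)
    cs=cv2.findContours(m,cv2.RETR_EXTERNAL,cv2.CHAIN_APPROX_NONE)[0]
    return [c for c in cs if cv2.contourArea(c)>=amin]
E
python3 - <<'E'
from h import *
D={n:dict(np.load(n+'0.npz')) for n in('top','scene')}
for n,d in D.items():
  for col in HSV:
    for c in blobs(d,col,15):
      r=cv2.minAreaRect(c); z={'red':.04,'blue':.04,'orange':.04,'yellow':.05,'tan':.052}[col]
      w=plane(d,[r[0]],z)[0]
      if 0.2<w[0]<1.2 and abs(w[1])<.7: print(n,col,np.round(r[0],1),np.round(r[1],1),round(r[2]),cv2.contourArea(c),w.round(3), plane(d,cv2.boxPoints(r),z)[:,:2].round(3).tolist() if col in('yellow',) or cv2.contourArea(c)>350 else '')
for n,(x,y,w,hh) in dict(top=(210,170,240,140),scene=(170,190,280,160)).items():
  cv2.imwrite(f'pics/{n}0c.png',cv2.resize(D[n]['color'][y:y+hh,x:x+w,::-1],None,fx=2.8,fy=2.8,interpolation=cv2.INTER_CUBIC))
E
```

```text
top red [360.  287.5] [13. 14.] 90 136.5 [ 0.443 -0.17   0.04 ] 
top red [360.8 254.8] [13.4 14.1] 45 148.5 [ 0.559 -0.172  0.04 ] 
top red [358.  226.5] [13.4 13.4] 45 143.0 [ 0.661 -0.161  0.04 ] 
top blue [390.3 290.8] [14.1 13.4] 45 150.5 [ 0.434 -0.275  0.04 ] 
top blue [425. 288.] [14. 14.] 90 151.0 [ 0.447 -0.396  0.04 ] 
top blue [402.1 254. ] [23.9 43.7] 87 976.0 [ 0.565 -0.317  0.04 ] [[0.603, -0.239], [0.613, -0.393], [0.528, -0.396], [0.517, -0.242]]
top orange [402.5 253.6] [33.4 12.4] 2 372.5 [ 0.567 -0.319  0.04 ] [[0.545, -0.259], [0.59, -0.261], [0.588, -0.379], [0.543, -0.376]]
top orange [389.  221.5] [17. 16.] 90 210.0 [ 0.682 -0.272  0.04 ] 
top yellow [229.2 254. ] [64.   2.5] 89 92.5 [0.55  0.291 0.05 ] [[0.665, 0.304], [0.665, 0.295], [0.437, 0.278], [0.437, 0.286]]
top yellow [293.9 251. ] [64.1  2.8] 88 103.0 [0.565 0.064 0.05 ] [[0.681, 0.078], [0.681, 0.068], [0.453, 0.051], [0.452, 0.061]]
top tan [248.2 258.1] [8.5 6.6] 72 46.0 [0.536 0.223 0.052] 
top tan [281.1 253.1] [6.4 8.3] 34 42.0 [0.557 0.109 0.052] 
top tan [405.5 250.5] [ 5. 19.] 90 74.0 [ 0.57
[... 973 characters left out ...]
, [0.519, -0.521], [0.545, -0.518], [0.548, -0.572]]
scene yellow [350.5 263. ] [39.4  3.7] 54 82.5 [0.622 0.07  0.05 ] [[0.559, 0.059], [0.557, 0.071], [0.682, 0.08], [0.684, 0.069]]
scene yellow [400.9 218.1] [65.3  2.5] 50 99.5 [0.556 0.292 0.05 ] [[0.443, 0.279], [0.44, 0.288], [0.662, 0.304], [0.664, 0.296]]
scene tan [253.6 331.4] [18.4 22.8] 66 47.5 [ 0.684 -0.272  0.052] 
scene tan [223.  301.3] [15.7 41.6] 85 171.0 [ 0.562 -0.315  0.052] 
scene tan [362.8 258.5] [10.5  7.5] 31 64.0 [0.627 0.11  0.052] 
scene tan [352. 240.] [8. 8.] 90 57.0 [0.556 0.113 0.052] 
scene tan [400.  236.5] [7.8 9.2] 45 58.0 [0.613 0.252 0.052] 
scene tan [379.9 221.1] [9.4 6.9] 34 52.5 [0.536 0.226 0.052]
```

View pics/top0c.png

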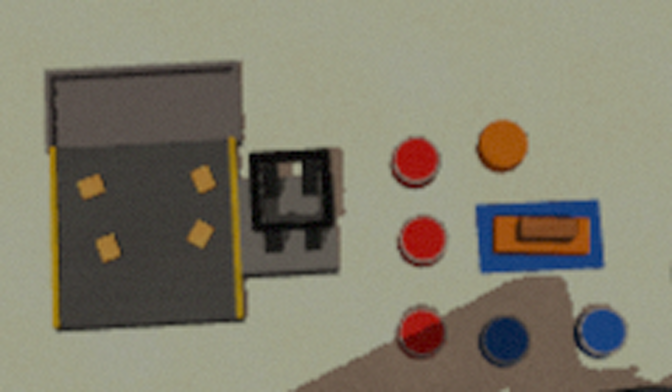

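The crop shows the dispenser square to its lips with four chips, clear of them. The three red and two blue tins and the scraper are as expected, and the orange tin at (502,145) is the decoy. The two views agree on heights. I'll move above the scraper first.

```bash
cat >> h.py <<'E'
from rig import bot,viewer,ticket
from scipy.spatial.transform import Rotation as Ro
def goto(x,y,z,yaw):
    "shift, turn (tool axes) from the measured pose to TCP x,y,z, pointing down, tool x at yaw"
    s=bot.read_state();R=np.array(s['tcp_rot']);c,q=np.cos(np.radians(yaw)),np.sin(np.radians(yaw))
    T=np.array([[c,q,0],[q,-c,0],[0,0,-1.]])
    o=R.T@(np.array([x,y,z])-s['position']);r=Ro.from_matrix(R.T@T).as_rotvec(degrees=True)
    print('goto',[x,y,z,yaw],'offset',o.round(4).tolist(),'dr',r.round(1).tolist(),'rows>=',int(np.ceil(max(np.linalg.norm(o)/.0417,np.linalg.norm(r)/7.16)))+3,'t',round(s['time_s'],1))
def cap(n,f):
    d=viewer.capture(n);cv2.imwrite(f'pics/{f}.png',d['color'][...,::-1]);np.savez(f+'.npz',**d);return d
E
python3 - <<'E'
from h import *
goto(.212,-.588,.27,19.8)
goto(.568,-.345,.27,90)
E
```

```text
goto [0.212, -0.588, 0.27, 19.8] offset [0.0, 0.0005, -0.0789] dr [-0.1, -0.0, 0.0] rows>= 5 t 0.1
goto [0.568, -0.345, 0.27, 90] offset [0.4173, -0.1074, -0.0786] dr [-0.1, -0.1, -70.2] rows>= 14 t 0.1
```

Request:
servo_tool:
  targets:
    - {"offset":[0,0,-0.04],"dr":[0,0,0]}
    - {"offset":[0,0,-0.079],"dr":[0,0,0]}
    - {"offset":[0.04,-0.01,-0.079],"dr":[0,0,-7]}
    - {"offset":[0.08,-0.02,-0.079],"dr":[0,0,-14]}
    - {"offset":[0.12,-0.03,-0.079],"dr":[0,0,-21]}
    - {"offset":[0.16,-0.04,-0.079],"dr":[0,0,-28]}
    - {"offset":[0.2,-0.05,-0.079],"dr":[0,0,-35]}
    - {"offset":[0.24,-0.06,-0.079],"dr":[0,0,-42]}
    - {"offset":[0.28,-0.07,-0.079],"dr":[0,0,-49]}
    - {"offset":[0.32,-0.08,-0.079],"dr":[0,0,-56]}
    - {"offset":[0.36,-0.09,-0.079],"dr":[0,0,-63]}
    - {"offset":[0.4,-0.105,-0.079],"dr":[0,0,-70]}
    - {"offset":[0.417,-0.107,-0.079],"dr":[0,0,-70]}
    - {"offset":[0.417,-0.107,-0.079],"dr":[0,0,-70]}
    - {"offset":[0.417,-0.107,-0.079],"dr":[0,0,-70]}
    - {"offset":[0.417,-0.107,-0.079],"dr":[0,0,-70]}
  gripper: -1

```text
time_s: 1.48
position: [0.567, -0.3464, 0.2704]
tcp_rot: [[0.004, 1.0, -0.001], [1.0, -0.004, 0.0], [0.0, -0.001, -1.0]]
force: [0.1, 0.2, 0.6]
opening: 1.003
grasp_force: 0.0
```

```bash
python3 - <<'E'
from h import *
d=cap('wrist','w1');print(bot.read_state()['position'])
for col in('blue','orange','tan'):
  for c in blobs(d,col,150):
    r=cv2.minAreaRect(c);print(col,np.round(r[0]),np.round(r[1]),plane(d,[r[0]],.03)[0].round(3))
E
```

```text
[ 0.56669645 -0.34680143  0.27056421]
blue [200. 242.] [50. 47.] [ 0.442 -0.396  0.03 ]
blue [217. 223.] [55. 25.] [ 0.462 -0.375  0.03 ]
blue [176. 123.] [58. 52.] [ 0.428 -0.272  0.03 ]
blue [204. 121.] [58. 22.] [ 0.457 -0.27   0.03 ]
blue [317. 166.] [146.  85.] [ 0.569 -0.314  0.03 ]
orange [314. 169.] [114.  43.] [ 0.567 -0.318  0.03 ]
orange [431. 121.] [64. 65.] [ 0.684 -0.27   0.03 ]
tan [321. 161.] [40.  8.] [ 0.573 -0.31   0.03 ]
```

View pics/w1.png

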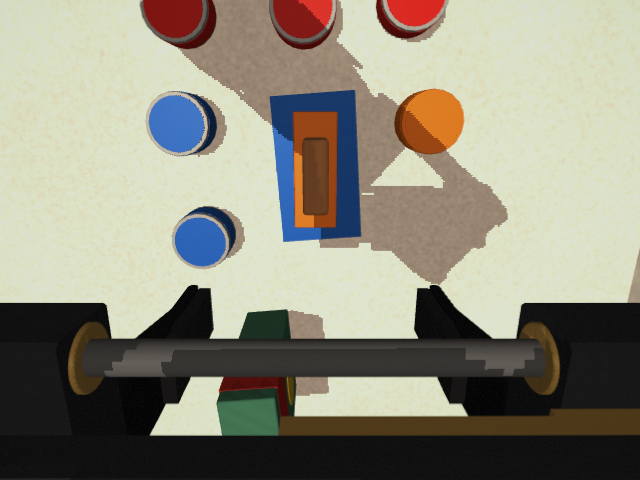

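The wrist view shows the scraper block at (293..337, 112..228) with its grip at (315,176), square to the image. The patch corners are at (270,97), (355,91), (361,236) and (283,242), with the blue tins at left and the decoy at right.

```bash
python3 - <<'E'
from h import *
d=dict(np.load('w1.npz'))
P=plane(d,[(270,97),(355,91),(361,236),(283,242)],.001);print(P[:,:2].round(4).tolist(),P.mean(0))
print('edges',[np.degrees(np.arctan2(*(P[(i+1)%4]-P[i])[[1,0]])).round(1) for i in range(4)],[np.linalg.norm(P[(i+1)%4]-P[i]).round(3) for i in range(4)])
B=plane(d,[(293,112),(337,112),(337,227),(294,228)],.03);print(B[:,:2].round(4).tolist(),B.mean(0))
G=plane(d,[(302,138),(328,138)],.08);print(G)
D={n:dict(np.load(n+'0.npz')) for n in('top','scene')}
bt=[c for c in blobs(D['top'],'orange',300)][0];print(tri(d,(315,170),D['top'],cv2.minAreaRect(bt)[0]))
# tower mouth / scraper expected projections
m=np.array([.5725,-.0065,.251]);x=np.array([.9973,.0732,0]);y=np.array([-.0732,.9973,0])
for n in D: print(n,proj(D[n],[m+a*.0475*x+b*.0475*y for a,b in((1,1),(1,-1),(-1,-1),(-1,1))]).round(1).tolist())
goto(P.mean(0)[0],B.mean(0)[1],.15,90)
goto(B.mean(0)[0],B.mean(0)[1],.038,90)
E
cat > crop.py <<'E'
E
python3 -c "
import cv2
a=cv2.imread('pics/top0.png')[210:275,290:340];b=cv2.imread('pics/scene0.png')[200:290,290:350]
f=lambda i:cv2.resize(i,(390,500),interpolation=cv2.INTER_CUBIC)
import numpy as np;cv2.imwrite('pics/tow.png',np.hstack([f(a),f(b)]))"; rm crop.py
```

```text
[[0.5203, -0.2458], [0.6096, -0.2401], [0.6206, -0.3981], [0.5303, -0.4051]] [ 0.57019232 -0.3222827   0.001     ]
edges [np.float64(3.6), np.float64(-86.0), np.float64(-175.5), np.float64(93.6)] [np.float64(0.089), np.float64(0.158), np.float64(0.091), np.float64(0.16)]
[[0.5457, -0.2613], [0.5895, -0.2615], [0.5911, -0.3797], [0.5448, -0.3807]] [ 0.56777169 -0.3208086   0.03      ]
[[ 0.55584493 -0.28424575  0.08      ]
 [ 0.57914146 -0.28430829  0.08      ]]
(array([0.46534062, 0.09244528, 2.60450605]), np.float64(0.2833809302831732))
top [[297.7, 223.5], [327.8, 222.0], [329.5, 251.6], [299.0, 253.2]]
scene [[346.2, 230.2], [315.0, 246.9], [296.2, 220.0], [326.7, 204.5]]
goto [np.float64(0.570192321140004), np.float64(-0.32080859646823706), 0.15, 90] offset [0.026, 0.0035, 0.1206] dr [-0.1, -0.0, -0.3] rows>= 6 t 1.5
goto [np.float64(0.567771686372745), np.float64(-0.32080859646823706), 0.038, 90] offset [0.026, 0.0012, 0.2326] dr [-0.1, -0.0, -0.3] rows>= 9 t 1.5
```

View pics/tow.png

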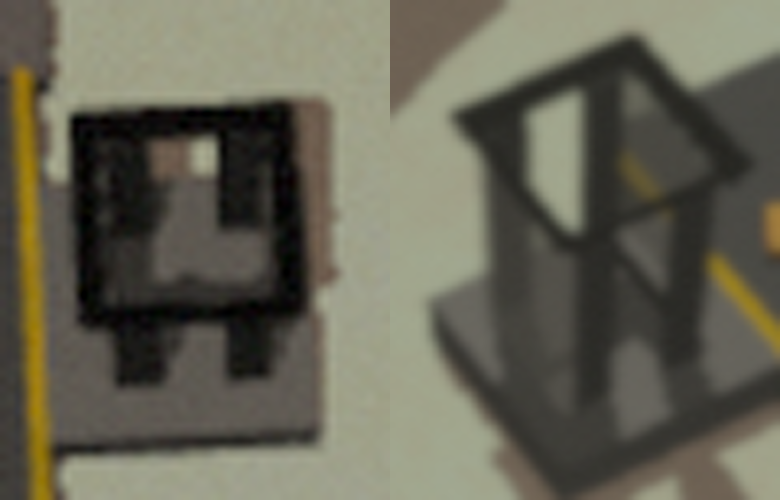

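Tower mouth corners are at top px (299,224), (327,223), (329,250), (300,252), which matches the prediction to about 1 px, so the height and position agree. Next I grasp the scraper.

Request:
servo_tool:
  targets:
    - {"offset":[0.013,0.001,0.04],"dr":[0,0,-0.3]}
    - {"offset":[0.026,0.001,0.08],"dr":[0,0,-0.3]}
    - {"offset":[0.026,0.001,0.12],"dr":[0,0,-0.3]}
    - {"offset":[0.026,0.001,0.15],"dr":[0,0,-0.3]}
    - {"offset":[0.026,0.001,0.18],"dr":[0,0,-0.3]}
    - {"offset":[0.026,0.001,0.21],"dr":[0,0,-0.3]}
    - {"offset":[0.026,0.001,0.225],"dr":[0,0,-0.3]}
    - {"offset":[0.026,0.001,0.232],"dr":[0,0,-0.3]}
    - {"offset":[0.026,0.001,0.232],"dr":[0,0,-0.3]}
    - {"offset":[0.026,0.001,0.232],"dr":[0,0,-0.3]}

```text
time_s: 2.37
position: [0.5688, -0.3213, 0.0395]
tcp_rot: [[-0.0, 1.0, 0.001], [1.0, 0.0, -0.001], [-0.001, 0.001, -1.0]]
force: [-0.5, 0.4, 0.6]
opening: 0.999
grasp_force: 0.0
```

Request:
servo_tool:
  targets:
    - {"offset":[0,0,0],"dr":[0,0,0]}
    - {"offset":[0,0,0],"dr":[0,0,0]}
    - {"offset":[0,0,0],"dr":[0,0,0]}
    - {"offset":[0,0,0],"dr":[0,0,0]}
    - {"offset":[0,0,0],"dr":[0,0,0]}
    - {"offset":[0,0,0],"dr":[0,0,0]}
    - {"offset":[0,0,0],"dr":[0,0,0]}
    - {"offset":[0,0,0],"dr":[0,0,0]}
    - {"offset":[0,0,0],"dr":[0,0,0]}
    - {"offset":[0,0,0],"dr":[0,0,0]}
    - {"offset":[0,0,0],"dr":[0,0,0]}
    - {"offset":[0,0,0],"dr":[0,0,0]}
  gripper: 1

```text
time_s: 3.37
position: [0.5688, -0.3199, 0.0387]
tcp_rot: [[-0.002, 1.0, -0.0], [1.0, 0.002, 0.0], [0.0, -0.0, -1.0]]
force: [-0.6, -0.2, -0.5]
opening: 0.277
grasp_force: 30.0
```

```bash
python3 - <<'E'
from h import *
s=bot.read_state();print(s['position'],s['opening'],s['grasp_force'],s['force'])
a=np.radians(4.2);x=np.array([np.cos(a),np.sin(a)]);y=np.array([-x[1],x[0]]);c=np.array([.559,.178])
goto(*s['position'][:2],.22,90)
for nm,u,v,z in(('pre',-.16,.045,.2),('lo',-.16,.045,0),('end',.125,.045,0)):
  p=c+u*x+v*y; print(nm); goto(*p.round(4),z or .078+s['position'][2]-.037,94.2)
E
```

```text
[ 0.56884913 -0.31990729  0.03874609] 0.27704308331999034 29.992382526397705 [-0.57355541 -0.18153434 -0.50280276]
goto [np.float64(0.5688491251057425), np.float64(-0.31990729179602007), 0.22, 90] offset [0.0, -0.0001, -0.1813] dr [-0.0, -0.0, 0.1] rows>= 8 t 3.4
pre
goto [np.float64(0.3961), np.float64(0.2112), 0.2, 94.2] offset [0.5315, -0.1718, -0.1611] dr [-0.0, -0.0, -4.1] rows>= 17 t 3.4
lo
goto [np.float64(0.3961), np.float64(0.2112), np.float64(0.07974609340238747), 94.2] offset [0.5315, -0.1717, -0.0408] dr [-0.0, -0.0, -4.1] rows>= 17 t 3.4
end
goto [np.float64(0.6804), np.float64(0.232), np.float64(0.07974609340238747), 94.2] offset [0.5517, 0.1126, -0.0409] dr [-0.0, -0.0, -4.1] rows>= 17 t 3.4
```

Request:
servo_tool:
  targets:
    - {"offset":[0,0,-0.01],"dr":[0,0,0]}
    - {"offset":[0,0,-0.035],"dr":[0,0,0]}
    - {"offset":[0,0,-0.07],"dr":[0,0,0]}
    - {"offset":[0,0,-0.105],"dr":[0,0,0]}
    - {"offset":[0,0,-0.14],"dr":[0,0,0]}
    - {"offset":[0,0,-0.175],"dr":[0,0,0]}
    - {"offset":[0,0,-0.21],"dr":[0,0,0]}
    - {"offset":[0,0,-0.24],"dr":[0,0,0]}
    - {"offset":[0,0,-0.265],"dr":[0,0,0]}
    - {"offset":[0,0,-0.28],"dr":[0,0,0]}
    - {"offset":[0,0,-0.28],"dr":[0,0,0]}

```text
time_s: 4.28
position: [0.5705, -0.321, 0.3239]
tcp_rot: [[-0.002, 1.0, 0.007], [1.0, 0.002, -0.005], [-0.005, 0.007, -1.0]]
force: [0.9, -0.5, -1.0]
opening: 0.272
grasp_force: 30.0
```

Request:
servo_tool:
  targets:
    - {"offset":[0.015,-0.003,0],"dr":[0,0,0]}
    - {"offset":[0.04,-0.007,0],"dr":[0,0,0]}
    - {"offset":[0.075,-0.013,0],"dr":[0,0,-1]}
    - {"offset":[0.11,-0.02,0],"dr":[0,0,-1]}
    - {"offset":[0.145,-0.026,0],"dr":[0,0,-1]}
    - {"offset":[0.18,-0.033,0],"dr":[0,0,-1]}
    - {"offset":[0.215,-0.039,0],"dr":[0,0,-2]}
    - {"offset":[0.25,-0.046,0],"dr":[0,0,-2]}
    - {"offset":[0.285,-0.052,0],"dr":[0,0,-2]}
    - {"offset":[0.32,-0.058,0],"dr":[0,0,-3]}
    - {"offset":[0.355,-0.065,0],"dr":[0,0,-3]}
    - {"offset":[0.39,-0.071,0],"dr":[0,0,-3]}
    - {"offset":[0.425,-0.078,0],"dr":[0,0,-4]}
    - {"offset":[0.46,-0.084,0],"dr":[0,0,-4.1]}
    - {"offset":[0.495,-0.09,0],"dr":[0,0,-4.1]}
    - {"offset":[0.52,-0.095,0],"dr":[0,0,-4.1]}
    - {"offset":[0.532,-0.097,0],"dr":[0,0,-4.1]}
    - {"offset":[0.537,-0.098,0],"dr":[0,0,-4.1]}
    - {"offset":[0.537,-0.098,0],"dr":[0,0,-4.1]}
    - {"offset":[0.537,-0.098,0],"dr":[0,0,-4.1]}

```text
time_s: 5.95
position: [0.4699, 0.2157, 0.3183]
tcp_rot: [[-0.073, 0.997, -0.001], [0.997, 0.073, -0.001], [-0.001, -0.001, -1.0]]
force: [-0.4, -0.3, -2.6]
opening: 0.271
grasp_force: 30.0
```

```bash
cat >> h.py <<'E'
_a=np.radians(4.2);DX=np.array([np.cos(_a),np.sin(_a)]);DY=np.array([-DX[1],DX[0]]);DC=np.array([.559,.178])
def disp(u,v,z,yaw): goto(*(DC+u*DX+v*DY).round(4),z,yaw)
E
python3 - <<'E'
from h import *
d=cap('wrist','w2')
disp(-.085,.045,.12,94.2);disp(-.085,.045,.08,94.2)
lips=[np.r_[DC+u*DX+v*DY,.05] for v in(.11,-.11) for u in(-.115,.115)]
p=proj(d,lips).astype(int);print(p.tolist())
im=cv2.imread('pics/w2.png')
for q in p: cv2.circle(im,tuple(int(v) for v in q),4,(255,0,255),1)
cv2.imwrite('pics/w2.png',im)
E
```

```text
goto [np.float64(0.4709), np.float64(0.2167), 0.12, 94.2] offset [0.0014, 0.001, 0.1984] dr [-0.0, 0.1, -0.1] rows>= 8 t 6.0
goto [np.float64(0.4709), np.float64(0.2167), 0.08, 94.2] offset [0.0014, 0.001, 0.2384] dr [-0.0, 0.1, -0.1] rows>= 9 t 6.0
[[287, 130], [501, 130], [290, 316], [478, 316]]
```

View pics/w2.png

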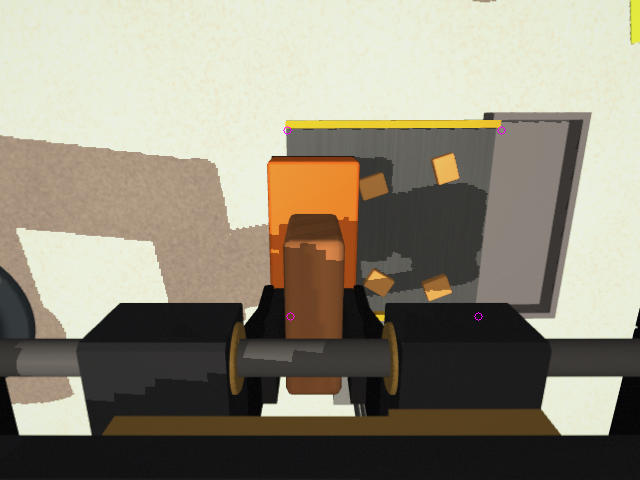

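The wrist view shows the scraper held level, with the predicted lip corners on the yellow lip at (287,130) and (501,130). The four chips lie ahead at (373,186), (446,168), (379,282) and (437,288). I'll lower it and wipe lane 1.

Request:
servo_tool:
  targets:
    - {"offset":[0.001,0.001,0.015],"dr":[0,0.1,0]}
    - {"offset":[0.001,0.001,0.05],"dr":[0,0.1,0]}
    - {"offset":[0.001,0.001,0.085],"dr":[0,0.1,0]}
    - {"offset":[0.001,0.001,0.12],"dr":[0,0.1,0]}
    - {"offset":[0.001,0.001,0.15],"dr":[0,0.1,0]}
    - {"offset":[0.001,0.001,0.18],"dr":[0,0.1,0]}
    - {"offset":[0.001,0.001,0.2],"dr":[0,0.1,0]}
    - {"offset":[0.001,0.001,0.215],"dr":[0,0.1,0]}
    - {"offset":[0.001,0.001,0.226],"dr":[0,0.1,0]}
    - {"offset":[0.001,0.001,0.233],"dr":[0,0.1,0]}
    - {"offset":[0.001,0.001,0.238],"dr":[0,0.1,0]}
    - {"offset":[0.001,0.001,0.238],"dr":[0,0.1,0]}
    - {"offset":[0.001,0.001,0.238],"dr":[0,0.1,0]}

```text
time_s: 7.08
position: [0.4715, 0.2175, 0.0812]
tcp_rot: [[-0.073, 0.997, 0.001], [0.997, 0.073, 0.002], [0.002, 0.001, -1.0]]
force: [-0.7, -0.1, -2.5]
opening: 0.275
grasp_force: 30.0
```

```bash
python3 - <<'E'
from h import *
print(bot.read_state()['force']);disp(.0,.045,.0797,94.2);disp(.125,.045,.0797,94.2)
E
```

```text
[-0.69475053 -0.06977364 -2.52702084]
goto [np.float64(0.5557), np.float64(0.2229), 0.0797, 94.2] offset [-0.0007, 0.0843, 0.0016] dr [0.0, -0.1, -0.0] rows>= 6 t 7.1
goto [np.float64(0.6804), np.float64(0.232), 0.0797, 94.2] offset [-0.0007, 0.2094, 0.0017] dr [0.0, -0.1, -0.0] rows>= 9 t 7.1
```

Request:
servo_tool:
  targets:
    - {"offset":[-0.001,0.004,0.0012],"dr":[0,0,0]}
    - {"offset":[-0.001,0.014,0.0015],"dr":[0,0,0]}
    - {"offset":[-0.001,0.026,0.0015],"dr":[0,0,0]}
    - {"offset":[-0.001,0.038,0.0015],"dr":[0,0,0]}
    - {"offset":[-0.001,0.05,0.0015],"dr":[0,0,0]}
    - {"offset":[-0.001,0.062,0.0015],"dr":[0,0,0]}
    - {"offset":[-0.001,0.074,0.0015],"dr":[0,0,0]}
    - {"offset":[-0.001,0.086,0.0015],"dr":[0,0,0]}
    - {"offset":[-0.001,0.098,0.0015],"dr":[0,0,0]}
    - {"offset":[-0.001,0.11,0.0015],"dr":[0,0,0]}
    - {"offset":[-0.001,0.122,0.0015],"dr":[0,0,0]}
    - {"offset":[-0.001,0.134,0.0015],"dr":[0,0,0]}
    - {"offset":[-0.001,0.146,0.0015],"dr":[0,0,0]}
    - {"offset":[-0.001,0.158,0.0015],"dr":[0,0,0]}
    - {"offset":[-0.001,0.17,0.0015],"dr":[0,0,0]}
    - {"offset":[-0.001,0.182,0.0015],"dr":[0,0,0]}
    - {"offset":[-0.001,0.194,0.0015],"dr":[0,0,0]}
    - {"offset":[-0.001,0.204,0.0015],"dr":[0,0,0]}
    - {"offset":[-0.001,0.21,0.0015],"dr":[0,0,0]}
    - {"offset":[-0.001,0.21,0.0015],"dr":[0,0,0]}

```text
time_s: 8.75
position: [0.6827, 0.2323, 0.0797]
tcp_rot: [[-0.073, 0.997, 0.003], [0.997, 0.073, 0.002], [0.002, 0.003, -1.0]]
force: [0.3, -0.0, -1.9]
opening: 0.27
grasp_force: 30.0
```

```bash
python3 - <<'E'
from h import *
d=cap('wrist','w3');print(bot.read_state()['force'])
disp(.125,.045,.14,94.2);disp(-.085,-.045,.14,94.2);disp(-.085,-.045,.08,94.2)
E
```

```text
[-0.51687233  0.04312229 -2.16008475]
goto [np.float64(0.6804), np.float64(0.232), 0.14, 94.2] offset [-0.0001, -0.0008, -0.0605] dr [0.0, -0.1, -0.0] rows>= 5 t 8.8
goto [np.float64(0.4775), np.float64(0.1269), 0.14, 94.2] offset [-0.09, -0.2108, -0.0609] dr [0.0, -0.1, -0.0] rows>= 9 t 8.8
goto [np.float64(0.4775), np.float64(0.1269), 0.08, 94.2] offset [-0.0902, -0.2109, -0.0009] dr [0.0, -0.1, -0.0] rows>= 9 t 8.8
```

View pics/w3.png

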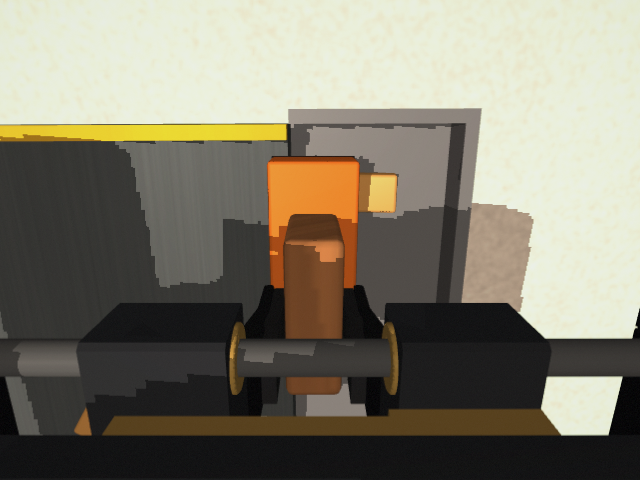

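Lane 1 went through. One chip shows on the trough floor at (382,193), and the plate behind the scraper is clear. Next, lane 2.

Request:
servo_tool:
  targets:
    - {"offset":[0,0,-0.015],"dr":[0,0,0]}
    - {"offset":[0,0,-0.045],"dr":[0,0,0]}
    - {"offset":[0,-0.01,-0.06],"dr":[0,0,0]}
    - {"offset":[-0.01,-0.03,-0.06],"dr":[0,0,0]}
    - {"offset":[-0.025,-0.06,-0.06],"dr":[0,0,0]}
    - {"offset":[-0.04,-0.09,-0.06],"dr":[0,0,0]}
    - {"offset":[-0.055,-0.12,-0.06],"dr":[0,0,0]}
    - {"offset":[-0.07,-0.15,-0.06],"dr":[0,0,0]}
    - {"offset":[-0.085,-0.18,-0.06],"dr":[0,0,0]}
    - {"offset":[-0.09,-0.2,-0.06],"dr":[0,0,0]}
    - {"offset":[-0.09,-0.211,-0.06],"dr":[0,0,0]}
    - {"offset":[-0.09,-0.211,-0.05],"dr":[0,0,0]}
    - {"offset":[-0.09,-0.211,-0.03],"dr":[0,0,0]}
    - {"offset":[-0.09,-0.211,-0.015],"dr":[0,0,0]}
    - {"offset":[-0.09,-0.211,-0.005],"dr":[0,0,0]}
    - {"offset":[-0.09,-0.211,0],"dr":[0,0,0]}
    - {"offset":[-0.09,-0.211,0],"dr":[0,0,0]}

```text
time_s: 10.22
position: [0.4753, 0.1272, 0.0791]
tcp_rot: [[-0.074, 0.997, -0.002], [0.997, 0.074, 0.002], [0.002, -0.002, -1.0]]
force: [-0.7, 0.8, -2.1]
opening: 0.268
grasp_force: 30.0
```

```bash
python3 - <<'E'
from h import *
print(bot.read_state()['force']);disp(.0,-.045,.0795,94.2);disp(.125,-.045,.0795,94.2)
E
```

```text
[-0.67943313  0.80630062 -2.0727947 ]
goto [np.float64(0.5623), np.float64(0.1331), 0.0795, 94.2] offset [-0.0005, 0.0872, -0.0006] dr [-0.1, -0.1, 0.0] rows>= 6 t 10.2
goto [np.float64(0.687), np.float64(0.1423), 0.0795, 94.2] offset [-0.0005, 0.2123, -0.0009] dr [-0.1, -0.1, 0.0] rows>= 9 t 10.2
```

Request:
servo_tool:
  targets:
    - {"offset":[0,0.004,-0.0005],"dr":[0,0,0]}
    - {"offset":[0,0.014,-0.0005],"dr":[0,0,0]}
    - {"offset":[0,0.026,-0.0005],"dr":[0,0,0]}
    - {"offset":[0,0.038,-0.0005],"dr":[0,0,0]}
    - {"offset":[0,0.05,-0.0005],"dr":[0,0,0]}
    - {"offset":[0,0.062,-0.0005],"dr":[0,0,0]}
    - {"offset":[0,0.074,-0.0005],"dr":[0,0,0]}
    - {"offset":[0,0.086,-0.0005],"dr":[0,0,0]}
    - {"offset":[0,0.098,-0.0005],"dr":[0,0,0]}
    - {"offset":[0,0.11,-0.0005],"dr":[0,0,0]}
    - {"offset":[0,0.122,-0.0005],"dr":[0,0,0]}
    - {"offset":[0,0.134,-0.0005],"dr":[0,0,0]}
    - {"offset":[0,0.146,-0.0005],"dr":[0,0,0]}
    - {"offset":[0,0.158,-0.0005],"dr":[0,0,0]}
    - {"offset":[0,0.17,-0.0005],"dr":[0,0,0]}
    - {"offset":[0,0.182,-0.0005],"dr":[0,0,0]}
    - {"offset":[0,0.194,-0.0005],"dr":[0,0,0]}
    - {"offset":[0,0.206,-0.0005],"dr":[0,0,0]}
    - {"offset":[0,0.212,-0.0005],"dr":[0,0,0]}
    - {"offset":[0,0.212,-0.0005],"dr":[0,0,0]}

```text
time_s: 11.88
position: [0.6904, 0.1426, 0.08]
tcp_rot: [[-0.073, 0.997, 0.003], [0.997, 0.073, 0.002], [0.002, 0.003, -1.0]]
force: [-0.6, 0.2, -2.5]
opening: 0.271
grasp_force: 30.0
```

Request:
servo_tool:
  targets:
    - {"offset":[0,0,-0.015],"dr":[0,0,0]}
    - {"offset":[0,0,-0.05],"dr":[0,0,0]}
    - {"offset":[0,0,-0.085],"dr":[0,0,0]}
    - {"offset":[0,0,-0.12],"dr":[0,0,0]}
    - {"offset":[0,0,-0.155],"dr":[0,0,0]}
    - {"offset":[0,0,-0.19],"dr":[0,0,0]}
    - {"offset":[0,0,-0.22],"dr":[0,0,0]}
    - {"offset":[0,0,-0.24],"dr":[0,0,0]}
    - {"offset":[0,0,-0.24],"dr":[0,0,0]}
    - {"offset":[0,0,-0.24],"dr":[0,0,0]}

```text
time_s: 12.72
position: [0.6878, 0.1423, 0.3207]
tcp_rot: [[-0.074, 0.997, 0.002], [0.997, 0.074, 0.002], [0.002, 0.002, -1.0]]
force: [1.1, -0.7, -4.8]
opening: 0.274
grasp_force: 30.0
```

```bash
python3 - <<'E'
from h import *
d={n:cap(n,n+'4') for n in('top','scene')};cap('wrist','wrist4')
for n in d:
  for c in blobs(d[n],'tan',10)+blobs(d[n],'orange',10):
    m=cv2.minAreaRect(c)[0];w=plane(d[n],[m],.016)[0]
    if .35<w[0]<.9 and -.05<w[1]<.4: q=w[:2]-DC;print(n,np.round(m),cv2.contourArea(c),'disp xy',(q@DX).round(3),(q@DY).round(3))
a=d['top']['color'][170:310,210:360];b=d['scene']['color'][190:330,300:450]
cv2.imwrite('pics/c4.png',np.hstack([cv2.resize(i,(400,373),interpolation=cv2.INTER_CUBIC) for i in(a,b)])[...,::-1])
goto(.570,-.322,.32,94)
E
```

```text
top [287. 210.] 24.5 disp xy 0.159 -0.094
top [282. 194.] 95.5 disp xy 0.219 -0.078
scene [422. 267.] 72.5 disp xy 0.167 0.078
scene [409. 264.] 27.0 disp xy 0.14 0.052
scene [375. 292.] 34.0 disp xy 0.16 -0.092
scene [385. 289.] 32.5 disp xy 0.167 -0.06
scene [392. 228.] 347.5 disp xy 0.006 0.086
scene [414. 216.] 11.0 disp xy 0.006 0.173
goto [0.57, -0.322, 0.32, 94] offset [-0.4543, -0.15, -0.0035] dr [-0.4, -0.1, 0.2] rows>= 15 t 12.9
```

View pics/c4.png

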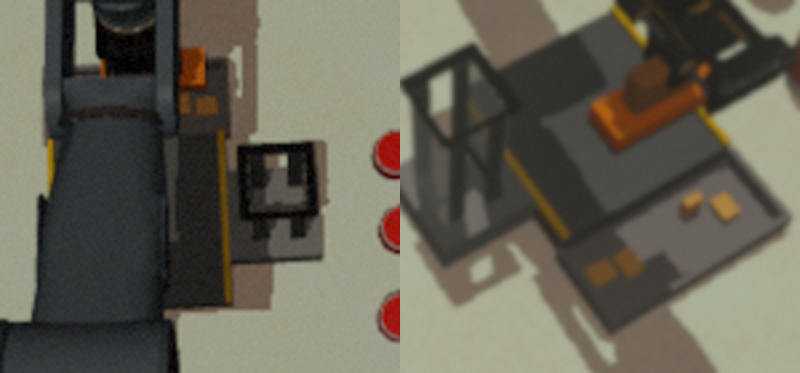

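All four chips are in the trough: in the right half of the picture at (600,272), (628,262), (691,205) and (725,207). The plate is clear. I'll return the scraper.

Request:
servo_tool:
  targets:
    - {"offset":[-0.012,-0.004,-0.003],"dr":[0,0,0]}
    - {"offset":[-0.036,-0.012,-0.003],"dr":[0,0,0]}
    - {"offset":[-0.07,-0.023,-0.003],"dr":[0,0,0]}
    - {"offset":[-0.103,-0.034,-0.003],"dr":[0,0,0]}
    - {"offset":[-0.136,-0.045,-0.003],"dr":[0,0,0]}
    - {"offset":[-0.17,-0.056,-0.003],"dr":[0,0,0]}
    - {"offset":[-0.203,-0.067,-0.003],"dr":[0,0,0]}
    - {"offset":[-0.236,-0.078,-0.003],"dr":[0,0,0]}
    - {"offset":[-0.27,-0.089,-0.003],"dr":[0,0,0]}
    - {"offset":[-0.303,-0.1,-0.003],"dr":[0,0,0]}
    - {"offset":[-0.336,-0.111,-0.003],"dr":[0,0,0]}
    - {"offset":[-0.37,-0.122,-0.003],"dr":[0,0,0]}
    - {"offset":[-0.403,-0.133,-0.003],"dr":[0,0,0]}
    - {"offset":[-0.43,-0.142,-0.003],"dr":[0,0,0]}
    - {"offset":[-0.446,-0.147,-0.003],"dr":[0,0,0]}
    - {"offset":[-0.454,-0.15,-0.003],"dr":[0,0,0]}
    - {"offset":[-0.454,-0.15,-0.003],"dr":[0,0,0]}
    - {"offset":[-0.454,-0.15,-0.003],"dr":[0,0,0]}

```text
time_s: 14.37
position: [0.5717, -0.3204, 0.3213]
tcp_rot: [[-0.074, 0.997, -0.001], [0.997, 0.074, 0.004], [0.004, -0.0, -1.0]]
force: [-1.1, -0.2, -3.6]
opening: 0.27
grasp_force: 30.0
```

```bash
python3 - <<'E'
from h import *
goto(.570,-.3215,.06,94);goto(.570,-.3215,.039,94)
d=cap('wrist','w5')
for col in('blue','red'):
  for c in blobs(d,col,300):
    r=cv2.minAreaRect(c);print(col,np.round(r[0]),np.round(r[1]),plane(d,[r[0]],.035)[0].round(3))
E
```

```text
goto [0.57, -0.3215, 0.06, 94] offset [-0.002, -0.0016, 0.2613] dr [-0.0, -0.2, 0.2] rows>= 10 t 14.4
goto [0.57, -0.3215, 0.039, 94] offset [-0.0021, -0.0016, 0.2823] dr [-0.0, -0.2, 0.2] rows>= 10 t 14.4
blue [204. 243.] [45. 42.] [ 0.444 -0.394  0.035]
blue [313. 138.] [35. 74.] [ 0.566 -0.261  0.035]
blue [191. 138.] [51. 46.] [ 0.43  -0.272  0.035]
red [310.  46.] [55. 50.] [ 0.556 -0.167  0.035]
red [409.  44.] [55. 50.] [ 0.66  -0.158  0.035]
red [197.  36.] [57. 50.] [ 0.437 -0.167  0.035]
```

Request:
servo_tool:
  targets:
    - {"offset":[-0.002,-0.001,0.015],"dr":[0,-0.2,0]}
    - {"offset":[-0.002,-0.0015,0.05],"dr":[0,-0.2,0]}
    - {"offset":[-0.002,-0.0015,0.085],"dr":[0,-0.2,0]}
    - {"offset":[-0.002,-0.0015,0.12],"dr":[0,-0.2,0]}
    - {"offset":[-0.002,-0.0015,0.155],"dr":[0,-0.2,0]}
    - {"offset":[-0.002,-0.0015,0.19],"dr":[0,-0.2,0]}
    - {"offset":[-0.002,-0.0015,0.22],"dr":[0,-0.2,0]}
    - {"offset":[-0.002,-0.0015,0.245],"dr":[0,-0.2,0]}
    - {"offset":[-0.002,-0.0015,0.262],"dr":[0,-0.2,0]}
    - {"offset":[-0.002,-0.0015,0.271],"dr":[0,-0.2,0]}
    - {"offset":[-0.002,-0.0015,0.271],"dr":[0,-0.2,0]}
    - {"offset":[-0.002,-0.0015,0.271],"dr":[0,-0.2,0]}

```text
time_s: 15.42
position: [0.5713, -0.3223, 0.0514]
tcp_rot: [[-0.075, 0.997, 0.001], [0.997, 0.075, -0.002], [-0.002, 0.001, -1.0]]
force: [0.3, -1.3, -3.2]
opening: 0.273
grasp_force: 30.0
```

```bash
python3 - <<'E'
from h import *
goto(.570,-.3215,.039,94);print(bot.read_state()['force'])
E
```

```text
goto [0.57, -0.3215, 0.039, 94] offset [0.0009, -0.0013, 0.0124] dr [0.0, 0.1, 0.3] rows>= 4 t 15.4
[ 0.25852097 -1.2758004  -3.15456237]
```

Request:
servo_tool:
  targets:
    - {"offset":[0.001,-0.001,0.004],"dr":[0,0.1,0.3]}
    - {"offset":[0.001,-0.001,0.008],"dr":[0,0.1,0.3]}
    - {"offset":[0.001,-0.001,0.011],"dr":[0,0.1,0.3]}
    - {"offset":[0.001,-0.001,0.0125],"dr":[0,0.1,0.3]}
    - {"offset":[0.001,-0.001,0.0125],"dr":[0,0.1,0.3]}
    - {"offset":[0.001,-0.001,0.0125],"dr":[0,0.1,0.3]}

```text
time_s: 15.92
position: [0.5694, -0.3225, 0.0386]
tcp_rot: [[-0.068, 0.998, 0.0], [0.998, 0.068, -0.0], [-0.0, 0.0, -1.0]]
force: [-0.9, -0.2, -3.1]
opening: 0.268
grasp_force: 30.0
```

Request:
servo_tool:
  targets:
    - {"offset":[0,0,0],"dr":[0,0,0]}
    - {"offset":[0,0,0],"dr":[0,0,0]}
    - {"offset":[0,0,0],"dr":[0,0,0]}
    - {"offset":[0,0,0],"dr":[0,0,0]}
    - {"offset":[0,0,0],"dr":[0,0,0]}
    - {"offset":[0,0,0],"dr":[0,0,0]}
    - {"offset":[0,0,0],"dr":[0,0,0]}
    - {"offset":[0,0,0],"dr":[0,0,0]}
    - {"offset":[0,0,-0.02],"dr":[0,0,0]}
    - {"offset":[0,0,-0.06],"dr":[0,0,0]}
    - {"offset":[0,0,-0.1],"dr":[0,0,0]}
    - {"offset":[0,0,-0.14],"dr":[0,0,0]}
    - {"offset":[-0.02,0,-0.18],"dr":[0,0,0]}
    - {"offset":[-0.025,0,-0.21],"dr":[0,0,0]}
    - {"offset":[-0.025,0,-0.23],"dr":[0,0,0]}
    - {"offset":[-0.025,0,-0.23],"dr":[0,0,0]}
    - {"offset":[-0.025,0,-0.23],"dr":[0,0,0]}
  gripper: -1

```text
time_s: 17.33
position: [0.5714, -0.3476, 0.2697]
tcp_rot: [[-0.068, 0.998, 0.002], [0.998, 0.068, -0.002], [-0.002, 0.002, -1.0]]
force: [-0.4, -0.1, 0.1]
opening: 0.998
grasp_force: 0.0
```

```bash
cat >> h.py <<'E'
def tins(d,zl=.04,amin=300):
    "lid centre from the bright lid ellipse: label+lid blob fitted, cast at lid height"
    for col in('red','blue'):
        for c in blobs(d,col,amin):
            e=cv2.minEnclosingCircle(c); m=cv2.minAreaRect(c)
            print(col,np.round(m[0]),np.round(m[1]),plane(d,[m[0]],zl)[0][:2].round(4))
E
python3 - <<'E'
from h import *
d=cap('wrist','w6');tins(d)
for c in blobs(d,'orange',400):
    r=cv2.minAreaRect(c);print(np.round(r[0]),r[1],plane(d,[r[0]],.03)[0].round(4))
E
```

```text
red [424.  16.] [31. 58.] [ 0.6603 -0.1723]
red [311.  17.] [34. 58.] [ 0.5573 -0.1807]
red [180.  12.] [24. 57.] [ 0.4384 -0.1848]
blue [191. 232.] [48. 50.] [ 0.4449 -0.3928]
blue [209. 214.] [55. 24.] [ 0.4639 -0.372 ]
blue [314. 164.] [146.  84.] [ 0.5693 -0.3132]
blue [175. 111.] [56. 54.] [ 0.4312 -0.2717]
[312. 170.] (115.0, 43.0) [ 0.5683 -0.32    0.03  ]
[431. 128.] (63.73774337768555, 64.52220916748047) [ 0.6839 -0.2704  0.03  ]
```

View pics/w6.png

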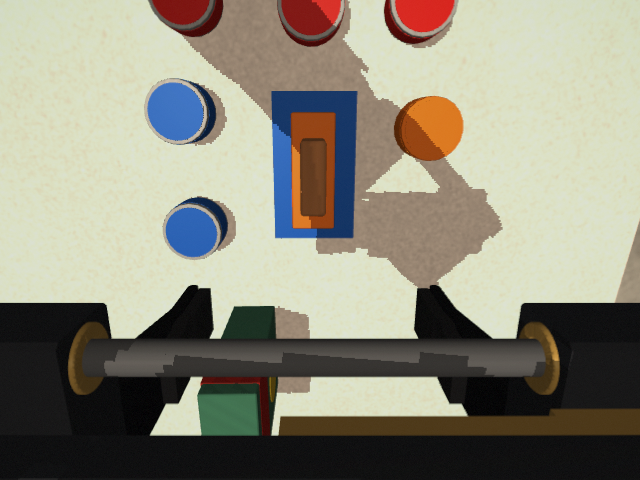

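The scraper stands on the patch, block (291..335, 112..228) inside patch (273..357, 91..238), within about 2 mm of the middle. Now the first red tin, the near one at (0.442,-0.170).

```bash
python3 - <<'E'
from h import *
goto(.442,-.1695,.10,49.2);goto(.442,-.1695,.02,49.2)
E
```

```text
goto [0.442, -0.1695, 0.1, 49.2] offset [0.1853, -0.1159, 0.168] dr [-0.1, -0.0, 44.7] rows>= 10 t 17.4
goto [0.442, -0.1695, 0.02, 49.2] offset [0.1852, -0.1159, 0.248] dr [-0.1, -0.0, 44.7] rows>= 11 t 17.4
```

Request:
servo_tool:
  targets:
    - {"offset":[0.02,-0.013,0],"dr":[0,0,5]}
    - {"offset":[0.05,-0.031,0.01],"dr":[0,0,11]}
    - {"offset":[0.08,-0.05,0.02],"dr":[0,0,18]}
    - {"offset":[0.11,-0.069,0.04],"dr":[0,0,25]}
    - {"offset":[0.14,-0.088,0.06],"dr":[0,0,32]}
    - {"offset":[0.17,-0.106,0.09],"dr":[0,0,39]}
    - {"offset":[0.185,-0.116,0.12],"dr":[0,0,44.7]}
    - {"offset":[0.185,-0.116,0.15],"dr":[0,0,44.7]}
    - {"offset":[0.185,-0.116,0.18],"dr":[0,0,44.7]}
    - {"offset":[0.185,-0.116,0.205],"dr":[0,0,44.7]}
    - {"offset":[0.185,-0.116,0.23],"dr":[0,0,44.7]}
    - {"offset":[0.185,-0.116,0.243],"dr":[0,0,44.7]}
    - {"offset":[0.185,-0.116,0.248],"dr":[0,0,44.7]}
    - {"offset":[0.185,-0.116,0.248],"dr":[0,0,44.7]}
    - {"offset":[0.185,-0.116,0.248],"dr":[0,0,44.7]}

```text
time_s: 18.63
position: [0.4419, -0.17, 0.0199]
tcp_rot: [[0.653, 0.757, -0.002], [0.757, -0.653, 0.001], [-0.0, -0.002, -1.0]]
force: [0.0, -1.0, -0.1]
opening: 0.999
grasp_force: 0.0
```

Request:
servo_tool:
  targets:
    - {"offset":[0,0,0],"dr":[0,0,0]}
    - {"offset":[0,0,0],"dr":[0,0,0]}
    - {"offset":[0,0,0],"dr":[0,0,0]}
    - {"offset":[0,0,0],"dr":[0,0,0]}
    - {"offset":[0,0,0],"dr":[0,0,0]}
    - {"offset":[0,0,0],"dr":[0,0,0]}
    - {"offset":[0,0,0],"dr":[0,0,0]}
    - {"offset":[0,0,0],"dr":[0,0,0]}
  gripper: 1

```text
time_s: 19.3
position: [0.4427, -0.1706, 0.0205]
tcp_rot: [[0.653, 0.757, 0.0], [0.757, -0.653, -0.0], [0.0, 0.0, -1.0]]
force: [0.4, -0.2, 0.4]
opening: 0.478
grasp_force: 0.0
```

Request:
servo_tool:
  targets:
    - {"offset":[0,0,-0.015],"dr":[0,0,0]}
    - {"offset":[0,0,-0.05],"dr":[0,0,0]}
    - {"offset":[0,0,-0.085],"dr":[0,0,0]}
    - {"offset":[0,0,-0.12],"dr":[0,0,0]}
    - {"offset":[0,0,-0.155],"dr":[0,0,0]}
    - {"offset":[0,0,-0.19],"dr":[0,0,0]}
    - {"offset":[0,0,-0.225],"dr":[0,0,0]}
    - {"offset":[0,0,-0.255],"dr":[0,0,0]}
    - {"offset":[0,0,-0.28],"dr":[0,0,0]}
    - {"offset":[0,0,-0.28],"dr":[0,0,0]}

```text
time_s: 20.13
position: [0.4455, -0.1723, 0.3058]
tcp_rot: [[0.653, 0.757, 0.01], [0.757, -0.653, -0.007], [0.001, 0.012, -1.0]]
force: [0.3, -0.6, 0.3]
opening: 0.007
grasp_force: 0.0
```

```bash
python3 - <<'E'
from h import *
m=DC-.185*DY;print(m)
c,s=np.cos(np.radians(49.2)),np.sin(np.radians(49.2))
goto(m[0]-.07*c,m[1]-.07*s,.32,49.2);goto(*m,.32,49.2)
d=cap('wrist','w7');cv2.imwrite('pics/w7.png',cv2.resize(d['color'],(480,360))[...,::-1])
P=proj(d,[np.r_[m+a*.0475*DX+b*.0475*DY,.251] for a,b in((1,1),(1,-1),(-1,-1),(-1,1))]);print(P.round().tolist())
E
```

```text
[ 0.57254907 -0.00650318]
goto [np.float64(0.5268096241893045), np.float64(-0.05949283218214771), 0.32, 49.2] offset [0.1386, -0.0119, -0.0141] dr [0.7, -0.1, 0.0] rows>= 7 t 20.1
goto [np.float64(0.5725490664686119), np.float64(-0.006503178286524747), 0.32, 49.2] offset [0.2086, -0.0119, -0.014] dr [0.7, -0.1, 0.0] rows>= 9 t 20.1
[[288.0, -348.0], [428.0, -160.0], [292.0, -6.0], [151.0, -162.0]]
```

View pics/w7.png

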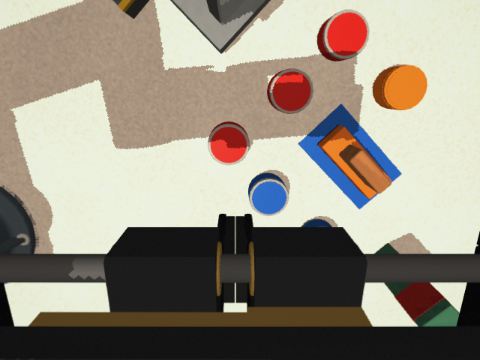

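The gripper shut empty: the near red tin now shows at (228,143) of this half-size view, standing upright. I'll measure where it is.

```bash
cat >> h.py <<'E'
def lid(d,guess,col,z=.04):
    "lid centre near guess: rim ellipse = colour blob closed; side wall removed by fitting the lid's far contour"
    best=None
    for c in blobs(d,col,200):
        m=cv2.moments(c);q=np.array([m['m10'],m['m01']])/m['m00']
        w=plane(d,[q],z)[0][:2];r=np.linalg.norm(w-guess)
        if best is None or r<best[0]: best=(r,w,q,c)
    return best[1],best[2],cv2.contourArea(best[3])
E
python3 - <<'E'
from h import *
d=dict(np.load('w7.npz'));tins(d,.04,300)
t=cap('top','t8');s=cap('scene','s8')
for n,x in(('top',t),('scene',s)): print(n);tins(x,.04,40)
E
```

```text
red [304. 192.] [47. 47.] [ 0.4388 -0.1677]
red [389. 122.] [51. 50.] [ 0.5568 -0.1691]
red [462.  45.] [56. 52.] [ 0.659  -0.1584]
blue [359. 264.] [42. 44.] [ 0.4316 -0.2723]
blue [466. 210.] [123.  78.] [ 0.5636 -0.3023]
top
red [516. 475.] [ 8. 19.] [-0.1534 -0.6791]
red [466. 472.] [15. 20.] [-0.1465 -0.5161]
red [518. 448.] [21. 19.] [-0.0695 -0.6905]
red [100. 445.] [22. 21.] [-0.0912  0.6758]
red [468. 441.] [21. 19.] [-0.0531 -0.5245]
red [358. 227.] [13. 13.] [ 0.6612 -0.1612]
blue [393. 293.] [ 9. 14.] [ 0.4283 -0.2835]
blue [425. 288.] [14. 14.] [ 0.4465 -0.3957]
blue [409. 254.] [23. 30.] [ 0.5673 -0.3417]
scene
red [287. 308.] [15. 16.] [ 0.6588 -0.1593]
red [270. 280.] [14. 15.] [ 0.5569 -0.1684]
red [254. 249.] [12. 14.] [ 0.4392 -0.168 ]
red [ 48. 180.] [15. 21.] [-0.1275 -0.6809]
red [ 99. 165.] [16. 18.] [-0.1126 -0.5136]
red [ 45. 157.] [14. 21.] [-0.2348 -0.6735]
red [ 95. 144.] [15. 18.] [-0.218  -0.5029]
red [392.  50.] [10. 16.] [-0.1713  0.7198]
blue [225. 312.] [26. 54.] [ 0.5893 -0.3221]
blue [184. 281.] [13. 16.] [ 0.4446 -0.3932]
blue [222. 262.] [13. 15.] [ 0.4339 -0.2727]
```

The tin hardly moved and lies within 4 mm of where I closed, so I'll retry lower and close in steps, watching the grip.

```bash
python3 - <<'E'
from h import *
goto(.439,-.168,.06,49.2);goto(.439,-.168,.012,49.2)
E
```

```text
goto [0.439, -0.168, 0.06, 49.2] offset [-0.0003, -0.0033, 0.2398] dr [-0.1, 0.0, 0.0] rows>= 9 t 20.3
goto [0.439, -0.168, 0.012, 49.2] offset [-0.0003, -0.0032, 0.2878] dr [-0.1, 0.0, 0.0] rows>= 10 t 20.3
```

Request:
servo_tool:
  targets:
    - {"offset":[0,-0.002,0.01],"dr":[0,0,0]}
    - {"offset":[0,-0.003,0.03],"dr":[0,0,0]}
    - {"offset":[0,-0.003,0.05],"dr":[0,0,0]}
    - {"offset":[0,-0.003,0.07],"dr":[0,0,0]}
    - {"offset":[0,-0.003,0.09],"dr":[0,0,0]}
    - {"offset":[0,-0.003,0.11],"dr":[0,0,0]}
    - {"offset":[0,-0.003,0.13],"dr":[0,0,0]}
    - {"offset":[0,-0.003,0.15],"dr":[0,0,0]}
    - {"offset":[0,-0.003,0.17],"dr":[0,0,0]}
    - {"offset":[0,-0.003,0.19],"dr":[0,0,0]}
    - {"offset":[0,-0.003,0.21],"dr":[0,0,0]}
    - {"offset":[0,-0.003,0.225],"dr":[0,0,0]}
    - {"offset":[0,-0.003,0.23],"dr":[0,0,0]}
    - {"offset":[0,-0.003,0.23],"dr":[0,0,0]}
    - {"offset":[0,-0.003,0.23],"dr":[0,0,0]}
  gripper: -1

```text
time_s: 21.53
position: [0.4397, -0.1682, 0.0698]
tcp_rot: [[0.653, 0.757, -0.002], [0.757, -0.653, 0.001], [-0.0, -0.002, -1.0]]
force: [-0.7, 0.1, 0.1]
opening: 0.983
grasp_force: 0.0
```

Request:
servo_tool:
  targets:
    - {"offset":[0,0,0.015],"dr":[0,0,0]}
    - {"offset":[0,0,0.035],"dr":[0,0,0]}
    - {"offset":[0,0,0.05],"dr":[0,0,0]}
    - {"offset":[0,0,0.057],"dr":[0,0,0]}
    - {"offset":[0,0,0.057],"dr":[0,0,0]}
    - {"offset":[0,0,0.057],"dr":[0,0,0]}

```text
time_s: 22.03
position: [0.4407, -0.1688, 0.0139]
tcp_rot: [[0.653, 0.757, 0.001], [0.757, -0.653, -0.0], [0.0, 0.001, -1.0]]
force: [0.4, -0.1, 0.6]
opening: 1.002
grasp_force: 0.0
```

Request:
servo_tool:
  targets:
    - {"offset":[0,0,0],"dr":[0,0,0]}
    - {"offset":[0,0,0],"dr":[0,0,0]}
    - {"offset":[0,0,0],"dr":[0,0,0]}
    - {"offset":[0,0,0],"dr":[0,0,0]}
    - {"offset":[0,0,0],"dr":[0,0,0]}
    - {"offset":[0,0,0],"dr":[0,0,0]}
    - {"offset":[0,0,0],"dr":[0,0,0]}
    - {"offset":[0,0,0],"dr":[0,0,0]}
  gripper: 0.3

```text
time_s: 22.7
position: [0.4404, -0.1686, 0.0134]
tcp_rot: [[0.653, 0.757, -0.0], [0.757, -0.653, 0.0], [0.0, -0.0, -1.0]]
force: [-0.1, -0.2, -0.1]
opening: 0.481
grasp_force: 0.0
```

```bash
python3 - <<'E'
from h import *
s=bot.read_state();print(s['opening'],s['grasp_force'],s['force'])
s=cap('scene','s9');cv2.imwrite('pics/s9c.png',cv2.resize(s['color'][160:330,170:370],(600,510),interpolation=cv2.INTER_CUBIC)[...,::-1])
E
```

```text
0.4806881801240729 0.0 [-0.06283155 -0.23661243 -0.09056771]
```

View pics/s9c.png

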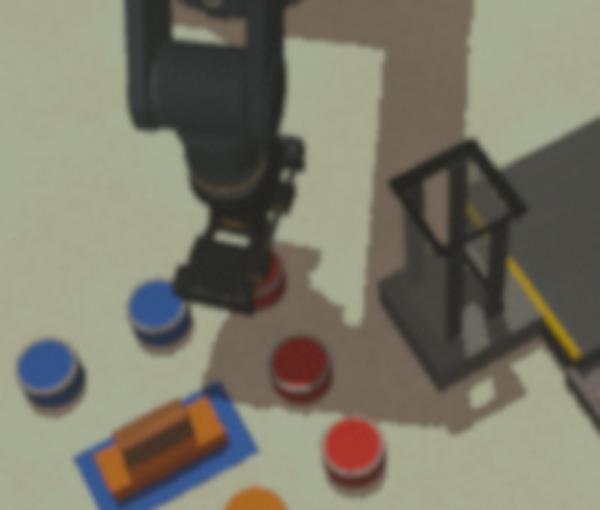

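The scene crop shows the gripper directly over the near red tin, which is half hidden at (262,280). The opening of 0.48 without contact is puzzling, so I'll look with the wrist camera.

```bash
python3 - <<'E'
from h import *
d=cap('wrist','w10');cv2.imwrite('pics/w10.png',cv2.resize(d['color'],(480,360))[...,::-1])
tins(d,.04,100);s=bot.read_state();print(s['joint_positions'])
E
```

```text
red [312. 294.] [ 89. 115.] [ 0.4428 -0.1632]
red [310. 249.] [ 59. 130.] [ 0.4551 -0.1474]
red [546. 122.] [132. 153.] [ 0.5576 -0.1677]
red [494.  57.] [12. 50.] [ 0.5555 -0.1355]
blue [378. 408.] [20. 15.] [ 0.428  -0.2279]
blue [614. 383.] [14. 15.] [ 0.5199 -0.2895]
blue [614. 277.] [108. 151.] [ 0.546  -0.2422]
[-3.45656865e+01  3.69879437e+01  1.11924227e+02  8.04023875e-05
  3.10979701e+01  6.22246462e+00]
```

View pics/w10.png

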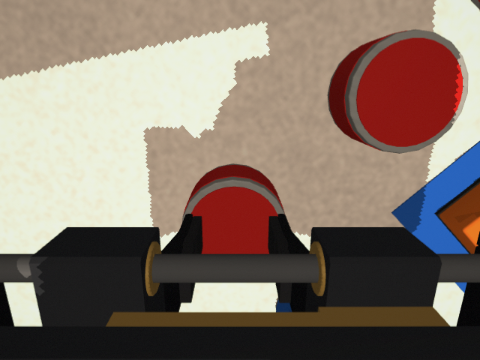

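Wrist view: the lid (centre about (235,233)) sits between the fingers, whose tips end at y≈215. That is lower in the picture than a tip at the reported TCP should appear (y≈197). So the real tips are about 25–30 mm above the reported TCP, and the fingers closed above the lid. I'll check that by opening, descending slowly with a force check, and closing.

Request:
servo_tool:
  targets:
    - {"offset":[0,0,0],"dr":[0,0,0]}
    - {"offset":[0,0,0],"dr":[0,0,0]}
    - {"offset":[0,0,0],"dr":[0,0,0]}
    - {"offset":[0,0,0],"dr":[0,0,0]}
    - {"offset":[0,0,0],"dr":[0,0,0]}
    - {"offset":[0,0,0],"dr":[0,0,0]}
    - {"offset":[0,0,0],"dr":[0,0,0]}
    - {"offset":[0,0,0],"dr":[0,0,0]}
  gripper: -1

```text
time_s: 23.47
position: [0.4404, -0.1686, 0.0134]
tcp_rot: [[0.653, 0.757, 0.0], [0.757, -0.653, 0.0], [0.0, 0.0, -1.0]]
force: [0.8, 0.2, 0.3]
opening: 0.925
grasp_force: 0.0
```

Request:
servo_tool:
  targets:
    - {"offset":[0,0,0.002],"dr":[0,0,0]}
    - {"offset":[0,0,0.004],"dr":[0,0,0]}
    - {"offset":[0,0,0.006],"dr":[0,0,0]}
    - {"offset":[0,0,0.008],"dr":[0,0,0]}
    - {"offset":[0,0,0.01],"dr":[0,0,0]}
    - {"offset":[0,0,0.01],"dr":[0,0,0]}

```text
time_s: 23.97
position: [0.4401, -0.1684, 0.0029]
tcp_rot: [[0.653, 0.757, -0.001], [0.757, -0.653, 0.001], [-0.0, -0.001, -1.0]]
force: [0.3, -0.0, 0.8]
opening: 1.0
grasp_force: 0.0
```

Still free of contact. Another 5 mm, then a trial close.

Request:
servo_tool:
  targets:
    - {"offset":[0,0,0.001],"dr":[0,0,0]}
    - {"offset":[0,0,0.002],"dr":[0,0,0]}
    - {"offset":[0,0,0.003],"dr":[0,0,0]}
    - {"offset":[0,0,0.004],"dr":[0,0,0]}
    - {"offset":[0,0,0.005],"dr":[0,0,0]}
    - {"offset":[0,0,0.006],"dr":[0,0,0]}
    - {"offset":[0,0,0.006],"dr":[0,0,0]}

```text
time_s: 24.55
position: [0.4403, -0.1686, -0.0028]
tcp_rot: [[0.653, 0.757, -0.0], [0.757, -0.653, 0.0], [-0.0, -0.0, -1.0]]
force: [0.6, -0.1, -0.7]
opening: 1.0
grasp_force: 0.0
```

Request:
servo_tool:
  targets:
    - {"offset":[0,0,0],"dr":[0,0,0]}
    - {"offset":[0,0,0],"dr":[0,0,0]}
    - {"offset":[0,0,0],"dr":[0,0,0]}
    - {"offset":[0,0,0],"dr":[0,0,0]}
    - {"offset":[0,0,0],"dr":[0,0,0]}
    - {"offset":[0,0,0],"dr":[0,0,0]}
  gripper: 0.2

```text
time_s: 25.05
position: [0.4404, -0.1686, -0.0026]
tcp_rot: [[0.653, 0.757, -0.0], [0.757, -0.653, 0.0], [0.0, -0.0, -1.0]]
force: [-0.9, -0.2, 0.3]
opening: 0.703
grasp_force: 30.0
```

Confirmed: the gripper holds at 0.703 (61 mm) with 30 N. I'll re-grip 5 mm deeper for safety, then lift.

Request:
servo_tool:
  targets:
    - {"offset":[0,0,0],"dr":[0,0,0]}
    - {"offset":[0,0,0],"dr":[0,0,0]}
    - {"offset":[0,0,0],"dr":[0,0,0]}
    - {"offset":[0,0,0.001],"dr":[0,0,0]}
    - {"offset":[0,0,0.002],"dr":[0,0,0]}
    - {"offset":[0,0,0.003],"dr":[0,0,0]}
    - {"offset":[0,0,0.004],"dr":[0,0,0]}
    - {"offset":[0,0,0.005],"dr":[0,0,0]}
    - {"offset":[0,0,0.005],"dr":[0,0,0]}
  gripper: -0.8

```text
time_s: 25.8
position: [0.4403, -0.1685, -0.0078]
tcp_rot: [[0.653, 0.757, -0.0], [0.757, -0.653, 0.0], [-0.0, -0.0, -1.0]]
force: [0.3, -0.5, -0.4]
opening: 0.904
grasp_force: 0.0
```

Request:
servo_tool:
  targets:
    - {"offset":[0,0,0],"dr":[0,0,0]}
    - {"offset":[0,0,0],"dr":[0,0,0]}
    - {"offset":[0,0,0],"dr":[0,0,0]}
    - {"offset":[0,0,0],"dr":[0,0,0]}
    - {"offset":[0,0,0],"dr":[0,0,0]}
    - {"offset":[0,0,0],"dr":[0,0,0]}
    - {"offset":[0,0,0],"dr":[0,0,0]}
  gripper: 1

```text
time_s: 26.38
position: [0.4404, -0.1686, -0.0076]
tcp_rot: [[0.653, 0.757, 0.0], [0.757, -0.653, -0.0], [0.0, 0.0, -1.0]]
force: [-0.1, 0.2, 1.0]
opening: 0.708
grasp_force: 30.0
```

```bash
python3 - <<'E'
from h import *
m=DC-.185*DY;s=bot.read_state();print(s['position'],s['opening'],s['grasp_force'],s['force'])
goto(*s['position'][:2],.30,49.2);goto(*m,.30,49.2)
E
```

```text
[ 0.44040187 -0.16862    -0.00756224] 0.7076902766221277 29.999998211860657 [-0.12857437  0.21045873  0.96912082]
goto [np.float64(0.4404018686202095), np.float64(-0.1686199954280241), 0.3, 49.2] offset [0.0, 0.0, -0.3076] dr [0.0, -0.0, 0.0] rows>= 11 t 26.4
goto [np.float64(0.5725490664686119), np.float64(-0.006503178286524747), 0.3, 49.2] offset [0.2091, -0.0058, -0.3076] dr [0.0, -0.0, 0.0] rows>= 12 t 26.4
```

Request:
servo_tool:
  targets:
    - {"offset":[0,0,-0.01],"dr":[0,0,0]}
    - {"offset":[0,0,-0.035],"dr":[0,0,0]}
    - {"offset":[0,0,-0.07],"dr":[0,0,0]}
    - {"offset":[0,0,-0.105],"dr":[0,0,0]}
    - {"offset":[0,0,-0.14],"dr":[0,0,0]}
    - {"offset":[0,0,-0.175],"dr":[0,0,0]}
    - {"offset":[0,0,-0.21],"dr":[0,0,0]}
    - {"offset":[0,0,-0.245],"dr":[0,0,0]}
    - {"offset":[0,0,-0.275],"dr":[0,0,0]}
    - {"offset":[0,0,-0.298],"dr":[0,0,0]}
    - {"offset":[0.01,0,-0.308],"dr":[0,0,0]}
    - {"offset":[0.03,-0.001,-0.308],"dr":[0,0,0]}
    - {"offset":[0.06,-0.002,-0.308],"dr":[0,0,0]}
    - {"offset":[0.09,-0.003,-0.308],"dr":[0,0,0]}
    - {"offset":[0.115,-0.004,-0.308],"dr":[0,0,0]}
    - {"offset":[0.13,-0.005,-0.308],"dr":[0,0,0]}
    - {"offset":[0.139,-0.006,-0.308],"dr":[0,0,0]}
    - {"offset":[0.139,-0.006,-0.308],"dr":[0,0,0]}
    - {"offset":[0.139,-0.006,-0.308],"dr":[0,0,0]}

```text
time_s: 27.97
position: [0.5258, -0.0594, 0.3003]
tcp_rot: [[0.653, 0.758, -0.001], [0.758, -0.653, -0.0], [-0.001, -0.001, -1.0]]
force: [-0.8, 0.1, -2.2]
opening: 0.707
grasp_force: 30.0
```

```bash
python3 - <<'E'
from h import *
m=DC-.185*DY;s=bot.read_state();print(s['position'],s['opening'],s['grasp_force'],s['force'])
d=cap('wrist','w11')
im=d['color'][...,::-1].copy()
for hw,cl in((.0475,(255,0,255)),(.0425,(255,255,0))):
  P=proj(d,[np.r_[m+a*hw*DX+b*hw*DY,.251] for a,b in((1,1),(1,-1),(-1,-1),(-1,1))]);print(P.round().tolist())
  cv2.polylines(im,[P.round().astype(np.int32).reshape(-1,1,2)],True,cl,1)
cv2.imwrite('pics/w11.png',im)
goto(*m,.30,49.2)
E
```

```text
[ 0.5258078  -0.05937976  0.30032194] 0.7071119173435034 29.99967724084854 [-0.84350645  0.08786528 -2.24141506]
[[318.0, -1.0], [436.0, 133.0], [317.0, 246.0], [198.0, 132.0]]
[[318.0, 14.0], [424.0, 133.0], [317.0, 235.0], [211.0, 132.0]]
goto [np.float64(0.5725490664686119), np.float64(-0.006503178286524747), 0.3, 49.2] offset [0.071, 0.0006, 0.0003] dr [-0.0, 0.1, 0.0] rows>= 5 t 28.0
```

View pics/w11.png

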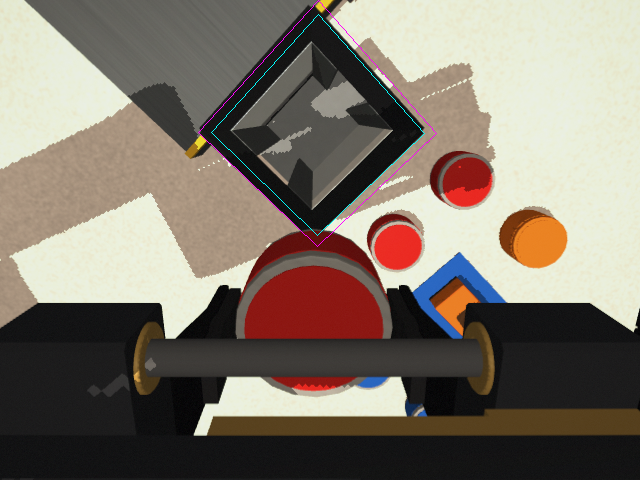

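The wrist view shows the tin held level, with the tower mouth's corners at (203,131), (423,131) and (317,10). The centre is about 4 px (2 mm) left of my overlay, so I'll correct by 2 mm and insert.

Request:
servo_tool:
  targets:
    - {"offset":[0.01,0,0],"dr":[0,0,0]}
    - {"offset":[0.03,-0.001,0],"dr":[0,0,0]}
    - {"offset":[0.05,-0.002,0],"dr":[0,0,0]}
    - {"offset":[0.065,-0.002,0],"dr":[0,0,0]}
    - {"offset":[0.071,-0.002,0],"dr":[0,0,0]}
    - {"offset":[0.071,-0.002,0],"dr":[0,0,0]}
    - {"offset":[0.071,-0.002,0.015],"dr":[0,0,0]}
    - {"offset":[0.071,-0.002,0.03],"dr":[0,0,0]}
    - {"offset":[0.071,-0.002,0.045],"dr":[0,0,0]}
    - {"offset":[0.071,-0.002,0.055],"dr":[0,0,0]}
    - {"offset":[0.071,-0.002,0.06],"dr":[0,0,0]}
    - {"offset":[0.071,-0.002,0.06],"dr":[0,0,0]}

```text
time_s: 29.02
position: [0.5705, -0.0048, 0.2392]
tcp_rot: [[0.654, 0.757, -0.003], [0.757, -0.654, 0.0], [-0.002, -0.002, -1.0]]
force: [-1.2, -0.1, -0.3]
opening: 0.705
grasp_force: 30.0
```

```bash
python3 - <<'E'
from h import *
s=bot.read_state();print(s['force'],s['moment'])
goto(.5708,-.005,.2285,49.2)
E
```

```text
[-1.17215648 -0.08648034 -0.25313461] [ 0.00754123 -0.00783571  0.04129034]
goto [0.5708, -0.005, 0.2285, 49.2] offset [0.0001, 0.0004, 0.0107] dr [-0.1, 0.1, -0.0] rows>= 4 t 29.0
```

Request:
servo_tool:
  targets:
    - {"offset":[0,0,0.003],"dr":[0,0,0]}
    - {"offset":[0,0,0.006],"dr":[0,0,0]}
    - {"offset":[0,0,0.009],"dr":[0,0,0]}
    - {"offset":[0,0,0.0105],"dr":[0,0,0]}
    - {"offset":[0,0,0.0105],"dr":[0,0,0]}

```text
time_s: 29.43
position: [0.5714, -0.0043, 0.2298]
tcp_rot: [[0.653, 0.757, -0.0], [0.757, -0.653, 0.0], [-0.0, -0.0, -1.0]]
force: [-0.2, -0.7, -1.8]
opening: 0.703
grasp_force: 30.0
```

Request:
servo_tool:
  targets:
    - {"offset":[0,0,0],"dr":[0,0,0]}
    - {"offset":[0,0,0],"dr":[0,0,0]}
    - {"offset":[0,0,0],"dr":[0,0,0]}
    - {"offset":[0,0,0],"dr":[0,0,0]}
    - {"offset":[0,0,0],"dr":[0,0,0]}
    - {"offset":[0,0,0],"dr":[0,0,0]}
    - {"offset":[0,0,-0.015],"dr":[0,0,0]}
    - {"offset":[0,0,-0.045],"dr":[0,0,0]}
    - {"offset":[0,0,-0.08],"dr":[0,0,0]}
    - {"offset":[-0.03,0,-0.1],"dr":[0,0,0]}
    - {"offset":[-0.06,0,-0.1],"dr":[0,0,0]}
    - {"offset":[-0.08,0,-0.1],"dr":[0,0,0]}
    - {"offset":[-0.08,0,-0.1],"dr":[0,0,0]}
    - {"offset":[-0.08,0,-0.1],"dr":[0,0,0]}
  gripper: -1

```text
time_s: 30.6
position: [0.5191, -0.0654, 0.3302]
tcp_rot: [[0.655, 0.756, 0.001], [0.756, -0.655, 0.0], [0.001, 0.0, -1.0]]
force: [0.7, 0.2, 0.7]
opening: 1.0
grasp_force: 0.0
```

```bash
python3 - <<'E'
from h import *
d=cap('wrist','w12');tins(d,.04,200);tins(d,.09,200)
s=cap('scene','s12');tins(s,.04,40);s=bot.read_state();print(s['position'],s['force'])
P=proj(d,[np.r_[.5708,-.005,.09]]);print('tower tin px',P)
q=P[0].astype(int);print(d['color'][q[1]-2:q[1]+3,q[0]-30:q[0]+31:15].mean(0))
E
```

```text
red [394. 233.] [42. 45.] [ 0.5565 -0.1689]
red [382. 215.] [20. 48.] [ 0.5589 -0.1423]
red [459. 170.] [44. 48.] [ 0.6591 -0.1587]
red [314. 116.] [55. 54.] [ 0.571  -0.0039]
blue [430. 401.] [28. 38.] [ 0.4473 -0.391 ]
blue [418. 382.] [20. 39.] [ 0.4522 -0.3561]
blue [363. 327.] [20. 44.] [ 0.4493 -0.2432]
blue [464. 299.] [109.  68.] [ 0.5696 -0.2964]
red [394. 233.] [42. 45.] [ 0.5578 -0.1519]
red [382. 215.] [20. 48.] [ 0.56   -0.1281]
red [459. 170.] [44. 48.] [ 0.6499 -0.1428]
red [314. 116.] [55. 54.] [ 0.5708 -0.004 ]
blue [430. 401.] [28. 38.] [ 0.46   -0.3511]
blue [418. 382.] [20. 39.] [ 0.4643 -0.3198]
blue [363. 327.] [20. 44.] [ 0.4617 -0.2186]
blue [464. 299.] [109.  68.] [ 0.5696 -0.2662]
red [287. 308.] [15. 16.] [ 0.6588 -0.1593]
red [270. 280.] [14. 15.] [ 0.5569 -0.1684]
red [ 48. 179.] [15. 21.] [-0.128  -0.6815]
red [ 99. 165.] [16. 18.] [-0.1126 -0.5136]
red [ 44. 157.] [15. 19.] [-0.2348 -0.6735]
red [ 95. 144.] [14. 19.] [-0.2164 -0.5051]
red [392.  50.] [10. 16.] [-0.1713  0.7198]
blue [225. 312.] [26. 55.] [ 0.5892 -0.3213]
blue [184. 281.] [13. 16.] [ 0.4446 -0.3932]
blue [222. 262.] [13. 15.] [ 0.4339 -0.2727]
[ 0.51972739 -0.06457542  0.32983653] [ 0.58125565 -0.691545   -0.29745237]
tower tin px [[314.21700495 116.97614752]]
[[112.6 106.4  96.4]
 [144.   27.   23.2]
 [144.   27.8  23. ]
 [233.6  56.   46.2]
 [134.  116.8 105.8]]
```

Red tin 1 lies flat on the tower floor: round lid blob at (314,116), exactly as predicted. Next, the middle red tin.

```bash
python3 - <<'E'
from h import *
goto(.557,-.169,.08,49.2);goto(.557,-.169,-.0075,49.2)
E
```

```text
goto [0.557, -0.169, 0.08, 49.2] offset [-0.0549, 0.0964, 0.2498] dr [0.0, -0.0, 0.0] rows>= 10 t 30.7
goto [0.557, -0.169, -0.0075, 49.2] offset [-0.055, 0.0964, 0.3373] dr [0.0, -0.0, 0.0] rows>= 12 t 30.7
```

Request:
servo_tool:
  targets:
    - {"offset":[-0.015,0.025,0],"dr":[0,0,0]}
    - {"offset":[-0.03,0.055,0.015],"dr":[0,0,0]}
    - {"offset":[-0.045,0.08,0.04],"dr":[0,0,0]}
    - {"offset":[-0.055,0.096,0.075],"dr":[0,0,0]}
    - {"offset":[-0.055,0.0964,0.11],"dr":[0,0,0]}
    - {"offset":[-0.055,0.0964,0.145],"dr":[0,0,0]}
    - {"offset":[-0.055,0.0964,0.18],"dr":[0,0,0]}
    - {"offset":[-0.055,0.0964,0.215],"dr":[0,0,0]}
    - {"offset":[-0.055,0.0964,0.245],"dr":[0,0,0]}
    - {"offset":[-0.055,0.0964,0.27],"dr":[0,0,0]}
    - {"offset":[-0.055,0.0964,0.29],"dr":[0,0,0]}
    - {"offset":[-0.055,0.0964,0.31],"dr":[0,0,0]}
    - {"offset":[-0.055,0.0964,0.325],"dr":[0,0,0]}
    - {"offset":[-0.055,0.0964,0.334],"dr":[0,0,0]}
    - {"offset":[-0.055,0.0964,0.337],"dr":[0,0,0]}
    - {"offset":[-0.055,0.0964,0.337],"dr":[0,0,0]}
    - {"offset":[-0.055,0.0964,0.337],"dr":[0,0,0]}

```text
time_s: 32.12
position: [0.5571, -0.1695, -0.0067]
tcp_rot: [[0.653, 0.757, 0.001], [0.757, -0.653, -0.0], [0.0, 0.001, -1.0]]
force: [-0.0, -1.0, -0.4]
opening: 1.0
grasp_force: 0.0
```

Request:
servo_tool:
  targets:
    - {"offset":[0,0,0],"dr":[0,0,0]}
    - {"offset":[0,0,0],"dr":[0,0,0]}
    - {"offset":[0,0,0],"dr":[0,0,0]}
    - {"offset":[0,0,0],"dr":[0,0,0]}
    - {"offset":[0,0,0],"dr":[0,0,0]}
    - {"offset":[0,0,0],"dr":[0,0,0]}
    - {"offset":[0,0,0],"dr":[0,0,0]}
  gripper: 1

```text
time_s: 32.7
position: [0.5567, -0.1698, -0.0066]
tcp_rot: [[0.653, 0.757, 0.001], [0.757, -0.653, -0.001], [0.0, 0.001, -1.0]]
force: [0.1, -0.4, 2.6]
opening: 0.708
grasp_force: 30.0
```

```bash
python3 - <<'E'
from h import *
s=bot.read_state();p=s['position'];print(p,s['opening'],s['grasp_force'])
goto(*p[:2],.30,49.2);goto(.5708,-.005,.30,49.2)
E
```

```text
[ 0.55667061 -0.16984542 -0.00661084] 0.7075814877968226 30.00087708234787
goto [np.float64(0.5566706106859522), np.float64(-0.1698454209295607), 0.3, 49.2] offset [0.0001, 0.0003, -0.3066] dr [0.1, -0.0, 0.0] rows>= 11 t 32.7
goto [0.5708, -0.005, 0.3, 49.2] offset [0.1341, -0.0967, -0.3067] dr [0.1, -0.0, 0.0] rows>= 12 t 32.7
```

Request:
servo_tool:
  targets:
    - {"offset":[0,0,-0.01],"dr":[0,0,0]}
    - {"offset":[0,0,-0.035],"dr":[0,0,0]}
    - {"offset":[0,0,-0.07],"dr":[0,0,0]}
    - {"offset":[0,0,-0.105],"dr":[0,0,0]}
    - {"offset":[0,0,-0.14],"dr":[0,0,0]}
    - {"offset":[0,0,-0.175],"dr":[0,0,0]}
    - {"offset":[0,0,-0.21],"dr":[0,0,0]}
    - {"offset":[0,0,-0.245],"dr":[0,0,0]}
    - {"offset":[0,0,-0.275],"dr":[0,0,0]}
    - {"offset":[0,0,-0.298],"dr":[0,0,0]}
    - {"offset":[0.01,-0.007,-0.307],"dr":[0,0,0]}
    - {"offset":[0.03,-0.022,-0.307],"dr":[0,0,0]}
    - {"offset":[0.055,-0.04,-0.307],"dr":[0,0,0]}
    - {"offset":[0.08,-0.058,-0.307],"dr":[0,0,0]}
    - {"offset":[0.105,-0.076,-0.307],"dr":[0,0,0]}
    - {"offset":[0.123,-0.089,-0.307],"dr":[0,0,0]}
    - {"offset":[0.132,-0.095,-0.307],"dr":[0,0,0]}
    - {"offset":[0.134,-0.0967,-0.307],"dr":[0,0,0]}
    - {"offset":[0.134,-0.0967,-0.307],"dr":[0,0,0]}
    - {"offset":[0.134,-0.0967,-0.307],"dr":[0,0,0]}

```text
time_s: 34.37
position: [0.5703, -0.0057, 0.2994]
tcp_rot: [[0.654, 0.757, -0.001], [0.757, -0.654, -0.001], [-0.001, -0.0, -1.0]]
force: [-0.3, -0.2, -2.2]
opening: 0.702
grasp_force: 30.0
```

```bash
python3 - <<'E'
from h import *
s=bot.read_state();print(s['opening'],s['grasp_force'],s['force'])
goto(.5708,-.005,.2295,49.2)
E
```

```text
0.7015563042398584 29.999110400676727 [-0.34251016 -0.23301634 -2.23278131]
goto [0.5708, -0.005, 0.2295, 49.2] offset [0.0009, -0.0001, 0.0699] dr [-0.0, 0.1, -0.0] rows>= 5 t 34.4
```

Request:
servo_tool:
  targets:
    - {"offset":[0.001,0,0.015],"dr":[0,0,0]}
    - {"offset":[0.001,0,0.035],"dr":[0,0,0]}
    - {"offset":[0.001,0,0.05],"dr":[0,0,0]}
    - {"offset":[0.001,0,0.058],"dr":[0,0,0]}
    - {"offset":[0.001,0,0.062],"dr":[0,0,0]}
    - {"offset":[0.001,0,0.066],"dr":[0,0,0]}
    - {"offset":[0.001,0,0.07],"dr":[0,0,0]}
    - {"offset":[0.001,0,0.07],"dr":[0,0,0]}
    - {"offset":[0.001,0,0.07],"dr":[0,0,0]}

```text
time_s: 35.12
position: [0.5716, -0.0044, 0.2304]
tcp_rot: [[0.653, 0.757, 0.001], [0.757, -0.653, -0.0], [0.0, 0.001, -1.0]]
force: [0.7, -0.3, -1.7]
opening: 0.703
grasp_force: 30.0
```

Request:
servo_tool:
  targets:
    - {"offset":[0,0,0],"dr":[0,0,0]}
    - {"offset":[0,0,0],"dr":[0,0,0]}
    - {"offset":[0,0,0],"dr":[0,0,0]}
    - {"offset":[0,0,0],"dr":[0,0,0]}
    - {"offset":[0,0,0],"dr":[0,0,0]}
    - {"offset":[0,0,0],"dr":[0,0,0]}
    - {"offset":[0,0,-0.015],"dr":[0,0,0]}
    - {"offset":[0,0,-0.045],"dr":[0,0,0]}
    - {"offset":[0,0,-0.08],"dr":[0,0,0]}
    - {"offset":[-0.03,0,-0.1],"dr":[0,0,0]}
    - {"offset":[-0.06,0,-0.1],"dr":[0,0,0]}
    - {"offset":[-0.08,0,-0.1],"dr":[0,0,0]}
    - {"offset":[-0.08,0,-0.1],"dr":[0,0,0]}
    - {"offset":[-0.08,0,-0.1],"dr":[0,0,0]}
  gripper: -1

```text
time_s: 36.28
position: [0.5188, -0.0651, 0.3302]
tcp_rot: [[0.655, 0.756, 0.001], [0.756, -0.655, 0.0], [0.001, 0.0, -1.0]]
force: [0.4, -0.4, -1.1]
opening: 1.003
grasp_force: 0.0
```

```bash
cat >> h.py <<'E'
def look(f,ztop):
    d=cap('wrist',f);print('pred',proj(d,[np.r_[.5708,-.005,ztop]]).round());tins(d,.04,200)
    s=cap('scene',f+'s');print('scene')
    for col in('red','blue'):
        for c in blobs(s,col,60):
            r=cv2.minAreaRect(c);w=plane(s,[r[0]],.04)[0][:2]
            if w[0]>.3: print(col,np.round(r[0]),np.round(r[1]),w.round(4))
    s=bot.read_state();print(s['position'],s['opening'],s['force'])
E
python3 - <<'E'
from h import *
look('w13',.13);goto(.660,-.1595,-.0075,49.2)
E
```

```text
pred [[315. 117.]]
red [460. 170.] [46. 45.] [ 0.6593 -0.1589]
red [318. 114.] [59. 60.] [ 0.5764 -0.0051]
blue [430. 401.] [28. 38.] [ 0.4471 -0.3908]
blue [418. 383.] [20. 39.] [ 0.4521 -0.3562]
blue [364. 327.] [19. 43.] [ 0.4494 -0.2429]
blue [464. 299.] [108.  68.] [ 0.5694 -0.2963]
scene
red [287. 308.] [15. 16.] [ 0.6592 -0.1602]
blue [225. 312.] [26. 55.] [ 0.5892 -0.3213]
blue [184. 281.] [13. 16.] [ 0.4446 -0.3932]
blue [222. 262.] [13. 15.] [ 0.4339 -0.2727]
[ 0.51950698 -0.06435617  0.32982227] 1.004034876480506 [-0.26359653  0.00482252  0.08052494]
goto [0.66, -0.1595, -0.0075, 49.2] offset [0.0195, 0.1685, 0.3373] dr [-0.0, -0.0, 0.0] rows>= 13 t 36.4
```

Red tin 2 is stacked flat (lid blob grown from 55 to 60 px, round). Now the third red.

Request:
servo_tool:
  targets:
    - {"offset":[0.003,0.025,0],"dr":[0,0,0]}
    - {"offset":[0.007,0.06,0],"dr":[0,0,0]}
    - {"offset":[0.011,0.095,0.01],"dr":[0,0,0]}
    - {"offset":[0.015,0.13,0.03],"dr":[0,0,0]}
    - {"offset":[0.018,0.155,0.06],"dr":[0,0,0]}
    - {"offset":[0.0195,0.1685,0.09],"dr":[0,0,0]}
    - {"offset":[0.0195,0.1685,0.125],"dr":[0,0,0]}
    - {"offset":[0.0195,0.1685,0.16],"dr":[0,0,0]}
    - {"offset":[0.0195,0.1685,0.195],"dr":[0,0,0]}
    - {"offset":[0.0195,0.1685,0.23],"dr":[0,0,0]}
    - {"offset":[0.0195,0.1685,0.26],"dr":[0,0,0]}
    - {"offset":[0.0195,0.1685,0.285],"dr":[0,0,0]}
    - {"offset":[0.0195,0.1685,0.305],"dr":[0,0,0]}
    - {"offset":[0.0195,0.1685,0.32],"dr":[0,0,0]}
    - {"offset":[0.0195,0.1685,0.332],"dr":[0,0,0]}
    - {"offset":[0.0195,0.1685,0.337],"dr":[0,0,0]}
    - {"offset":[0.0195,0.1685,0.337],"dr":[0,0,0]}
    - {"offset":[0.0195,0.1685,0.337],"dr":[0,0,0]}

```text
time_s: 37.88
position: [0.66, -0.1599, -0.0069]
tcp_rot: [[0.653, 0.757, 0.001], [0.757, -0.653, -0.0], [0.0, 0.001, -1.0]]
force: [-0.4, 0.6, 0.2]
opening: 1.003
grasp_force: 0.0
```

Request:
servo_tool:
  targets:
    - {"offset":[0,0,0],"dr":[0,0,0]}
    - {"offset":[0,0,0],"dr":[0,0,0]}
    - {"offset":[0,0,0],"dr":[0,0,0]}
    - {"offset":[0,0,0],"dr":[0,0,0]}
    - {"offset":[0,0,0],"dr":[0,0,0]}
    - {"offset":[0,0,0],"dr":[0,0,0]}
    - {"offset":[0,0,0],"dr":[0,0,0]}
  gripper: 1

```text
time_s: 38.47
position: [0.6597, -0.1603, -0.0065]
tcp_rot: [[0.653, 0.757, 0.001], [0.757, -0.653, -0.0], [0.0, 0.001, -1.0]]
force: [-1.2, 0.3, 2.1]
opening: 0.709
grasp_force: 30.0
```

```bash
python3 - <<'E'
from h import *
s=bot.read_state();p=s['position'];print(p,s['opening'],s['grasp_force'])
goto(*p[:2],.30,49.2);goto(.5708,-.005,.30,49.2)
E
```

```text
[ 0.65965516 -0.16026619 -0.00645691] 0.7086271468105407 30.000774264335632
goto [np.float64(0.659655161763707), np.float64(-0.1602661929778186), 0.3, 49.2] offset [0.0001, 0.0002, -0.3065] dr [0.0, -0.0, 0.0] rows>= 11 t 38.5
goto [0.5708, -0.005, 0.3, 49.2] offset [0.0596, -0.1685, -0.3066] dr [0.0, -0.0, 0.0] rows>= 12 t 38.5
```

Request:
servo_tool:
  targets:
    - {"offset":[0,0,-0.01],"dr":[0,0,0]}
    - {"offset":[0,0,-0.035],"dr":[0,0,0]}
    - {"offset":[0,0,-0.07],"dr":[0,0,0]}
    - {"offset":[0,0,-0.105],"dr":[0,0,0]}
    - {"offset":[0,0,-0.14],"dr":[0,0,0]}
    - {"offset":[0,0,-0.175],"dr":[0,0,0]}
    - {"offset":[0,0,-0.21],"dr":[0,0,0]}
    - {"offset":[0,0,-0.245],"dr":[0,0,0]}
    - {"offset":[0,0,-0.275],"dr":[0,0,0]}
    - {"offset":[0,0,-0.298],"dr":[0,0,0]}
    - {"offset":[0.004,-0.01,-0.307],"dr":[0,0,0]}
    - {"offset":[0.012,-0.035,-0.307],"dr":[0,0,0]}
    - {"offset":[0.023,-0.065,-0.307],"dr":[0,0,0]}
    - {"offset":[0.034,-0.097,-0.307],"dr":[0,0,0]}
    - {"offset":[0.045,-0.128,-0.307],"dr":[0,0,0]}
    - {"offset":[0.054,-0.153,-0.307],"dr":[0,0,0]}
    - {"offset":[0.059,-0.165,-0.307],"dr":[0,0,0]}
    - {"offset":[0.06,-0.1685,-0.307],"dr":[0,0,0]}
    - {"offset":[0.06,-0.1685,-0.307],"dr":[0,0,0]}
    - {"offset":[0.06,-0.1685,-0.307],"dr":[0,0,0]}

```text
time_s: 40.13
position: [0.5716, -0.0054, 0.2997]
tcp_rot: [[0.653, 0.757, 0.0], [0.757, -0.653, -0.001], [-0.0, 0.001, -1.0]]
force: [0.0, 0.0, -2.2]
opening: 0.703
grasp_force: 30.0
```

```bash
python3 - <<'E'
from h import *
s=bot.read_state();print(s['opening'],s['grasp_force'],s['force'])
goto(.5708,-.005,.2295,49.2)
E
```

```text
0.7030465836592971 29.999409019947052 [ 0.03917773  0.0153242  -2.16053415]
goto [0.5708, -0.005, 0.2295, 49.2] offset [-0.0002, -0.0009, 0.0702] dr [0.1, 0.0, -0.0] rows>= 5 t 40.1
```

Request:
servo_tool:
  targets:
    - {"offset":[0,-0.001,0.015],"dr":[0,0,0]}
    - {"offset":[0,-0.001,0.035],"dr":[0,0,0]}
    - {"offset":[0,-0.001,0.05],"dr":[0,0,0]}
    - {"offset":[0,-0.001,0.058],"dr":[0,0,0]}
    - {"offset":[0,-0.001,0.062],"dr":[0,0,0]}
    - {"offset":[0,-0.001,0.066],"dr":[0,0,0]}
    - {"offset":[0,-0.001,0.07],"dr":[0,0,0]}
    - {"offset":[0,-0.001,0.07],"dr":[0,0,0]}
    - {"offset":[0,-0.001,0.07],"dr":[0,0,0]}

```text
time_s: 40.88
position: [0.5706, -0.0041, 0.2303]
tcp_rot: [[0.653, 0.757, 0.001], [0.757, -0.653, -0.0], [0.0, 0.001, -1.0]]
force: [0.2, 0.0, -0.6]
opening: 0.705
grasp_force: 30.0
```

Request:
servo_tool:
  targets:
    - {"offset":[0,0,0],"dr":[0,0,0]}
    - {"offset":[0,0,0],"dr":[0,0,0]}
    - {"offset":[0,0,0],"dr":[0,0,0]}
    - {"offset":[0,0,0],"dr":[0,0,0]}
    - {"offset":[0,0,0],"dr":[0,0,0]}
    - {"offset":[0,0,0],"dr":[0,0,0]}
    - {"offset":[0,0,-0.015],"dr":[0,0,0]}
    - {"offset":[0,0,-0.045],"dr":[0,0,0]}
    - {"offset":[0,0,-0.08],"dr":[0,0,0]}
    - {"offset":[-0.03,0,-0.1],"dr":[0,0,0]}
    - {"offset":[-0.06,0,-0.1],"dr":[0,0,0]}
    - {"offset":[-0.08,0,-0.1],"dr":[0,0,0]}
    - {"offset":[-0.08,0,-0.1],"dr":[0,0,0]}
    - {"offset":[-0.08,0,-0.1],"dr":[0,0,0]}
  gripper: -1

```text
time_s: 42.05
position: [0.5177, -0.0649, 0.3302]
tcp_rot: [[0.655, 0.756, 0.001], [0.756, -0.655, 0.0], [0.001, 0.0, -1.0]]
force: [0.0, 0.0, -0.3]
opening: 0.997
grasp_force: 0.0
```

```bash
python3 - <<'E'
from h import *
look('w14',.17);goto(.4325,-.2725,-.0075,49.2)
E
```

```text
pred [[316. 116.]]
red [316. 113.] [68. 65.] [ 0.5735 -0.0022]
blue [431. 401.] [28. 38.] [ 0.4471 -0.3914]
blue [418. 382.] [20. 38.] [ 0.4511 -0.3557]
blue [364. 327.] [19. 44.] [ 0.4488 -0.2429]
blue [465. 299.] [109.  67.] [ 0.5697 -0.2966]
scene
red [324. 238.] [16. 12.] [0.5039 0.0415]
blue [225. 312.] [26. 54.] [ 0.5893 -0.3218]
blue [184. 281.] [13. 16.] [ 0.4446 -0.3932]
blue [222. 262.] [13. 15.] [ 0.4339 -0.2727]
[ 0.51843237 -0.06409165  0.32984776] 1.0017467426522322 [-0.53513852 -0.0942324   0.06258278]
goto [0.4325, -0.2725, -0.0075, 49.2] offset [-0.2142, 0.0711, 0.3372] dr [0.0, -0.0, 0.0] rows>= 13 t 42.1
```

Three reds are stacked flat (lid 66 px, as expected). Now the first blue.

Request:
servo_tool:
  targets:
    - {"offset":[-0.025,0.008,0],"dr":[0,0,0]}
    - {"offset":[-0.06,0.02,0],"dr":[0,0,0]}
    - {"offset":[-0.095,0.032,0],"dr":[0,0,0]}
    - {"offset":[-0.13,0.043,0.01],"dr":[0,0,0]}
    - {"offset":[-0.165,0.055,0.03],"dr":[0,0,0]}
    - {"offset":[-0.195,0.065,0.06],"dr":[0,0,0]}
    - {"offset":[-0.214,0.071,0.09],"dr":[0,0,0]}
    - {"offset":[-0.214,0.071,0.125],"dr":[0,0,0]}
    - {"offset":[-0.214,0.071,0.16],"dr":[0,0,0]}
    - {"offset":[-0.214,0.071,0.195],"dr":[0,0,0]}
    - {"offset":[-0.214,0.071,0.23],"dr":[0,0,0]}
    - {"offset":[-0.214,0.071,0.26],"dr":[0,0,0]}
    - {"offset":[-0.214,0.071,0.285],"dr":[0,0,0]}
    - {"offset":[-0.214,0.071,0.305],"dr":[0,0,0]}
    - {"offset":[-0.214,0.071,0.32],"dr":[0,0,0]}
    - {"offset":[-0.214,0.071,0.332],"dr":[0,0,0]}
    - {"offset":[-0.214,0.071,0.337],"dr":[0,0,0]}
    - {"offset":[-0.214,0.071,0.337],"dr":[0,0,0]}
    - {"offset":[-0.214,0.071,0.337],"dr":[0,0,0]}

```text
time_s: 43.73
position: [0.4325, -0.2727, -0.0073]
tcp_rot: [[0.653, 0.758, -0.0], [0.758, -0.653, 0.0], [0.0, -0.0, -1.0]]
force: [0.3, 0.2, 0.2]
opening: 0.999
grasp_force: 0.0
```

Request:
servo_tool:
  targets:
    - {"offset":[0,0,0],"dr":[0,0,0]}
    - {"offset":[0,0,0],"dr":[0,0,0]}
    - {"offset":[0,0,0],"dr":[0,0,0]}
    - {"offset":[0,0,0],"dr":[0,0,0]}
    - {"offset":[0,0,0],"dr":[0,0,0]}
    - {"offset":[0,0,0],"dr":[0,0,0]}
    - {"offset":[0,0,0],"dr":[0,0,0]}
  gripper: 1

```text
time_s: 44.32
position: [0.4321, -0.2732, -0.0066]
tcp_rot: [[0.653, 0.757, 0.001], [0.757, -0.653, -0.001], [-0.0, 0.001, -1.0]]
force: [0.2, -0.7, 5.5]
opening: 0.702
grasp_force: 30.0
```

```bash
python3 - <<'E'
from h import *
s=bot.read_state();p=s['position'];print(p,s['opening'],s['grasp_force'])
goto(*p[:2],.30,49.2);goto(.5708,-.005,.30,49.2)
E
```

```text
[ 0.43214338 -0.27319558 -0.00661617] 0.7023489700586346 30.001070201396942
goto [np.float64(0.4321433798888287), np.float64(-0.27319558055112314), 0.3, 49.2] offset [-0.0, 0.0003, -0.3066] dr [0.1, 0.0, 0.0] rows>= 11 t 44.3
goto [0.5708, -0.005, 0.3, 49.2] offset [0.2936, -0.0699, -0.3067] dr [0.1, 0.0, 0.0] rows>= 14 t 44.3
```

Request:
servo_tool:
  targets:
    - {"offset":[0,0,-0.01],"dr":[0,0,0]}
    - {"offset":[0,0,-0.035],"dr":[0,0,0]}
    - {"offset":[0,0,-0.07],"dr":[0,0,0]}
    - {"offset":[0,0,-0.105],"dr":[0,0,0]}
    - {"offset":[0,0,-0.14],"dr":[0,0,0]}
    - {"offset":[0,0,-0.175],"dr":[0,0,0]}
    - {"offset":[0.01,-0.002,-0.21],"dr":[0,0,0]}
    - {"offset":[0.03,-0.007,-0.24],"dr":[0,0,0]}
    - {"offset":[0.055,-0.013,-0.265],"dr":[0,0,0]}
    - {"offset":[0.085,-0.02,-0.285],"dr":[0,0,0]}
    - {"offset":[0.115,-0.027,-0.3],"dr":[0,0,0]}
    - {"offset":[0.148,-0.035,-0.307],"dr":[0,0,0]}
    - {"offset":[0.182,-0.043,-0.307],"dr":[0,0,0]}
    - {"offset":[0.215,-0.051,-0.307],"dr":[0,0,0]}
    - {"offset":[0.248,-0.059,-0.307],"dr":[0,0,0]}
    - {"offset":[0.275,-0.065,-0.307],"dr":[0,0,0]}
    - {"offset":[0.289,-0.069,-0.307],"dr":[0,0,0]}
    - {"offset":[0.2935,-0.07,-0.307],"dr":[0,0,0]}
    - {"offset":[0.2935,-0.07,-0.307],"dr":[0,0,0]}
    - {"offset":[0.2935,-0.07,-0.307],"dr":[0,0,0]}

```text
time_s: 45.98
position: [0.5698, -0.0055, 0.2997]
tcp_rot: [[0.653, 0.757, -0.001], [0.757, -0.653, -0.001], [-0.001, -0.001, -1.0]]
force: [0.4, -0.3, -1.3]
opening: 0.705
grasp_force: 30.0
```

```bash
python3 - <<'E'
from h import *
s=bot.read_state();print(s['opening'],s['grasp_force'],s['force'])
goto(.5708,-.005,.2295,49.2)
E
```

```text
0.7053361369468841 29.9993696808815 [ 0.43126801 -0.29088411 -1.32508592]
goto [0.5708, -0.005, 0.2295, 49.2] offset [0.0011, 0.0005, 0.0702] dr [-0.0, 0.1, 0.0] rows>= 5 t 46.0
```

Request:
servo_tool:
  targets:
    - {"offset":[0.001,0,0.015],"dr":[0,0,0]}
    - {"offset":[0.001,0,0.035],"dr":[0,0,0]}
    - {"offset":[0.001,0,0.05],"dr":[0,0,0]}
    - {"offset":[0.001,0,0.058],"dr":[0,0,0]}
    - {"offset":[0.001,0,0.062],"dr":[0,0,0]}
    - {"offset":[0.001,0,0.066],"dr":[0,0,0]}
    - {"offset":[0.001,0,0.07],"dr":[0,0,0]}
    - {"offset":[0.001,0,0.07],"dr":[0,0,0]}
    - {"offset":[0.001,0,0.07],"dr":[0,0,0]}

```text
time_s: 46.73
position: [0.5716, -0.0044, 0.2304]
tcp_rot: [[0.653, 0.757, 0.001], [0.757, -0.653, -0.0], [0.0, 0.001, -1.0]]
force: [0.1, 0.5, -0.7]
opening: 0.706
grasp_force: 30.0
```

Request:
servo_tool:
  targets:
    - {"offset":[0,0,0],"dr":[0,0,0]}
    - {"offset":[0,0,0],"dr":[0,0,0]}
    - {"offset":[0,0,0],"dr":[0,0,0]}
    - {"offset":[0,0,0],"dr":[0,0,0]}
    - {"offset":[0,0,0],"dr":[0,0,0]}
    - {"offset":[0,0,0],"dr":[0,0,0]}
    - {"offset":[0,0,-0.015],"dr":[0,0,0]}
    - {"offset":[0,0,-0.045],"dr":[0,0,0]}
    - {"offset":[0,0,-0.08],"dr":[0,0,0]}
    - {"offset":[-0.03,0,-0.1],"dr":[0,0,0]}
    - {"offset":[-0.06,0,-0.1],"dr":[0,0,0]}
    - {"offset":[-0.08,0,-0.1],"dr":[0,0,0]}
    - {"offset":[-0.08,0,-0.1],"dr":[0,0,0]}
    - {"offset":[-0.08,0,-0.1],"dr":[0,0,0]}
  gripper: -1

```text
time_s: 47.9
position: [0.5188, -0.0652, 0.3302]
tcp_rot: [[0.655, 0.756, 0.001], [0.756, -0.655, 0.0], [0.001, 0.0, -1.0]]
force: [0.4, 0.2, 0.7]
opening: 0.999
grasp_force: 0.0
```

```bash
python3 - <<'E'
from h import *
look('w15',.21);goto(.4455,-.3935,-.0075,49.2)
E
```

```text
pred [[315. 117.]]
blue [430. 401.] [28. 38.] [ 0.4471 -0.3908]
blue [418. 383.] [20. 39.] [ 0.4521 -0.3561]
blue [464. 299.] [109.  68.] [ 0.5695 -0.2962]
blue [314. 112.] [77. 73.] [ 0.5741 -0.0014]
scene
blue [225. 312.] [26. 54.] [ 0.5893 -0.3218]
blue [184. 281.] [13. 16.] [ 0.4446 -0.3932]
blue [322. 233.] [16. 16.] [0.4839 0.0466]
[ 0.51950006 -0.0643467   0.32983312] 1.0045700034111609 [-0.12483153 -0.16201499  0.4485299 ]
goto [0.4455, -0.3935, -0.0075, 49.2] offset [-0.2978, 0.159, 0.3371] dr [-0.0, -0.0, 0.0] rows>= 15 t 48.0
```

Four tins are stacked. Last blue at (0.4455,-0.3935).

Request:
servo_tool:
  targets:
    - {"offset":[-0.025,0.013,0],"dr":[0,0,0]}
    - {"offset":[-0.055,0.029,0],"dr":[0,0,0]}
    - {"offset":[-0.09,0.048,0],"dr":[0,0,0]}
    - {"offset":[-0.125,0.067,0],"dr":[0,0,0]}
    - {"offset":[-0.16,0.085,0],"dr":[0,0,0]}
    - {"offset":[-0.195,0.104,0],"dr":[0,0,0]}
    - {"offset":[-0.23,0.123,0.015],"dr":[0,0,0]}
    - {"offset":[-0.265,0.141,0.035],"dr":[0,0,0]}
    - {"offset":[-0.288,0.154,0.065],"dr":[0,0,0]}
    - {"offset":[-0.298,0.159,0.1],"dr":[0,0,0]}
    - {"offset":[-0.298,0.159,0.135],"dr":[0,0,0]}
    - {"offset":[-0.298,0.159,0.17],"dr":[0,0,0]}
    - {"offset":[-0.298,0.159,0.205],"dr":[0,0,0]}
    - {"offset":[-0.298,0.159,0.24],"dr":[0,0,0]}
    - {"offset":[-0.298,0.159,0.27],"dr":[0,0,0]}
    - {"offset":[-0.298,0.159,0.295],"dr":[0,0,0]}
    - {"offset":[-0.298,0.159,0.315],"dr":[0,0,0]}
    - {"offset":[-0.298,0.159,0.33],"dr":[0,0,0]}
    - {"offset":[-0.298,0.159,0.337],"dr":[0,0,0]}
    - {"offset":[-0.298,0.159,0.337],"dr":[0,0,0]}

```text
time_s: 49.67
position: [0.4447, -0.3928, -0.0094]
tcp_rot: [[0.652, 0.758, -0.002], [0.758, -0.652, 0.003], [0.001, -0.004, -1.0]]
force: [-0.0, 0.2, 0.4]
opening: 1.0
grasp_force: 0.0
```

Request:
servo_tool:
  targets:
    - {"offset":[0,0,0],"dr":[0,0,0]}
    - {"offset":[0,0,0],"dr":[0,0,0]}
    - {"offset":[0,0,0],"dr":[0,0,0]}
    - {"offset":[0,0,0],"dr":[0,0,0]}
    - {"offset":[0,0,0],"dr":[0,0,0]}
    - {"offset":[0,0,0],"dr":[0,0,0]}
    - {"offset":[0,0,0],"dr":[0,0,0]}
  gripper: 1

```text
time_s: 50.25
position: [0.4452, -0.3948, -0.0061]
tcp_rot: [[0.653, 0.757, 0.001], [0.757, -0.653, -0.001], [-0.0, 0.002, -1.0]]
force: [-0.2, -0.1, 6.1]
opening: 0.707
grasp_force: 30.0
```

```bash
python3 - <<'E'
from h import *
s=bot.read_state();p=s['position'];print(p,s['opening'],s['grasp_force'])
goto(*p[:2],.30,49.2);goto(.5708,-.005,.30,49.2)
E
```

```text
[ 0.44517663 -0.39480398 -0.00611769] 0.7072997546019848 30.002306699752808
goto [np.float64(0.44517662849026896), np.float64(-0.394803983877212), 0.3, 49.2] offset [-0.0001, 0.0005, -0.3061] dr [0.1, 0.0, 0.0] rows>= 11 t 50.2
goto [0.5708, -0.005, 0.3, 49.2] offset [0.3771, -0.1591, -0.3065] dr [0.1, 0.0, 0.0] rows>= 16 t 50.2
```

Request:
servo_tool:
  targets:
    - {"offset":[0,0,-0.01],"dr":[0,0,0]}
    - {"offset":[0,0,-0.035],"dr":[0,0,0]}
    - {"offset":[0,0,-0.07],"dr":[0,0,0]}
    - {"offset":[0,0,-0.105],"dr":[0,0,0]}
    - {"offset":[0,0,-0.14],"dr":[0,0,0]}
    - {"offset":[0.01,-0.004,-0.175],"dr":[0,0,0]}
    - {"offset":[0.03,-0.013,-0.205],"dr":[0,0,0]}
    - {"offset":[0.055,-0.023,-0.235],"dr":[0,0,0]}
    - {"offset":[0.085,-0.036,-0.26],"dr":[0,0,0]}
    - {"offset":[0.115,-0.048,-0.28],"dr":[0,0,0]}
    - {"offset":[0.148,-0.062,-0.295],"dr":[0,0,0]}
    - {"offset":[0.182,-0.077,-0.306],"dr":[0,0,0]}
    - {"offset":[0.217,-0.091,-0.3065],"dr":[0,0,0]}
    - {"offset":[0.252,-0.106,-0.3065],"dr":[0,0,0]}
    - {"offset":[0.287,-0.121,-0.3065],"dr":[0,0,0]}
    - {"offset":[0.32,-0.135,-0.3065],"dr":[0,0,0]}
    - {"offset":[0.348,-0.147,-0.3065],"dr":[0,0,0]}
    - {"offset":[0.367,-0.155,-0.3065],"dr":[0,0,0]}
    - {"offset":[0.377,-0.159,-0.3065],"dr":[0,0,0]}
    - {"offset":[0.377,-0.159,-0.3065],"dr":[0,0,0]}

```text
time_s: 51.92
position: [0.5704, -0.0029, 0.2992]
tcp_rot: [[0.651, 0.759, -0.001], [0.759, -0.651, 0.001], [-0.0, -0.001, -1.0]]
force: [-0.7, -0.0, -1.4]
opening: 0.707
grasp_force: 30.0
```

Request:
servo_tool:
  targets:
    - {"offset":[0,0,0],"dr":[0,0,0]}
    - {"offset":[0,0,0],"dr":[0,0,0]}

```text
time_s: 52.08
position: [0.5701, -0.0063, 0.2993]
tcp_rot: [[0.654, 0.756, -0.001], [0.756, -0.654, -0.001], [-0.001, -0.0, -1.0]]
force: [0.2, 0.4, -1.2]
opening: 0.705
grasp_force: 30.0
```

```bash
python3 - <<'E'
from h import *
s=bot.read_state();print(s['opening'],s['grasp_force'],s['force'])
goto(.5708,-.005,.2295,49.2)
E
```

```text
0.7054332760252361 29.99895215034485 [ 0.15761352  0.39961393 -1.17541107]
goto [0.5708, -0.005, 0.2295, 49.2] offset [0.0015, -0.0003, 0.0698] dr [-0.0, 0.1, -0.1] rows>= 5 t 52.1
```

Request:
servo_tool:
  targets:
    - {"offset":[0.0015,0,0.015],"dr":[0,0,0]}
    - {"offset":[0.0015,0,0.035],"dr":[0,0,0]}
    - {"offset":[0.0015,0,0.05],"dr":[0,0,0]}
    - {"offset":[0.0015,0,0.058],"dr":[0,0,0]}
    - {"offset":[0.0015,0,0.062],"dr":[0,0,0]}
    - {"offset":[0.0015,0,0.066],"dr":[0,0,0]}
    - {"offset":[0.0015,0,0.07],"dr":[0,0,0]}
    - {"offset":[0.0015,0,0.07],"dr":[0,0,0]}
    - {"offset":[0.0015,0,0.07],"dr":[0,0,0]}

```text
time_s: 52.83
position: [0.5719, -0.004, 0.2298]
tcp_rot: [[0.653, 0.757, 0.001], [0.757, -0.653, -0.0], [0.0, 0.001, -1.0]]
force: [0.7, -0.1, -1.4]
opening: 0.701
grasp_force: 30.0
```

Request:
servo_tool:
  targets:
    - {"offset":[0,0,0],"dr":[0,0,0]}
    - {"offset":[0,0,0],"dr":[0,0,0]}
    - {"offset":[0,0,0],"dr":[0,0,0]}
    - {"offset":[0,0,0],"dr":[0,0,0]}
    - {"offset":[0,0,0],"dr":[0,0,0]}
    - {"offset":[0,0,0],"dr":[0,0,0]}
    - {"offset":[0,0,-0.015],"dr":[0,0,0]}
    - {"offset":[0,0,-0.045],"dr":[0,0,0]}
    - {"offset":[0,0,-0.08],"dr":[0,0,0]}
    - {"offset":[-0.03,0,-0.1],"dr":[0,0,0]}
    - {"offset":[-0.06,0,-0.1],"dr":[0,0,0]}
    - {"offset":[-0.08,0,-0.1],"dr":[0,0,0]}
    - {"offset":[-0.08,0,-0.1],"dr":[0,0,0]}
    - {"offset":[-0.08,0,-0.1],"dr":[0,0,0]}
  gripper: -1

```text
time_s: 54.0
position: [0.5191, -0.0648, 0.3297]
tcp_rot: [[0.655, 0.756, 0.001], [0.756, -0.655, 0.0], [0.001, 0.0, -1.0]]
force: [0.1, 0.5, 0.2]
opening: 1.002
grasp_force: 0.0
```

```bash
python3 - <<'E'
from h import *
look('w16',.25)
a=cv2.imread('pics/w16.png');b=cv2.imread('pics/w16s.png')[160:340,160:460]
cv2.imwrite('pics/fin.png',np.hstack([cv2.resize(a[:420],(380,400)),cv2.resize(b,(420,400),interpolation=cv2.INTER_CUBIC)]))
d=dict(np.load('w16.npz'))
for c in blobs(d,'orange',300):
    r=cv2.minAreaRect(c);print('orange',np.round(r[0]),np.round(r[1]),plane(d,[r[0]],.03)[0].round(4))
E
```

```text
pred [[315. 117.]]
blue [464. 300.] [109.  68.] [ 0.5698 -0.2964]
blue [314. 110.] [89. 85.] [0.5749 0.0013]
scene
blue [225. 312.] [26. 54.] [ 0.5893 -0.3218]
blue [323. 224.] [15. 18.] [0.4578 0.063 ]
[ 0.51983428 -0.06395024  0.32933247] 0.9964505670380713 [ 0.66690103 -0.13121081  0.25561521]
orange [471. 308.] [95. 33.] [ 0.5702 -0.3171  0.03  ]
orange [523. 225.] [62. 52.] [ 0.6817 -0.2666  0.03  ]
```

View pics/fin.png

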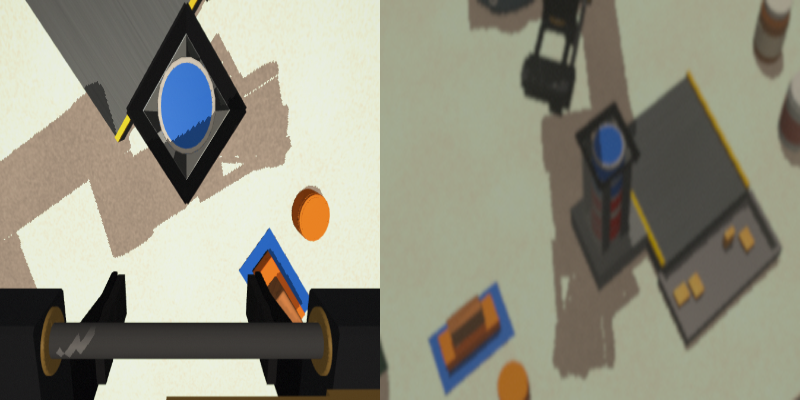

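The final view shows the blue lid level and centred in the mouth at (187,105). All four chips are in the trough, the plate is bare and the scraper is on its patch.

```bash
python3 -c "
from rig import ticket;print(ticket.hand_in())"
```

```text
the job is handed in; nothing more can be done
None
```

I finished the job and handed it in at about 54 s: all four chips are in the trough, the scraper is back on its patch within about 2 mm of the middle, and all five tins are stacked flat in the tower with the three reds below the two blues.

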